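# Nest the hole saws in their case

## Task

Put the hole-saw kit away: nest the four hole saws, teeth down, in the middle of the round well of the open case, the smallest first and each next size set down over the one before, until the largest covers them all and each rests flat on the backing plate of the one inside it. One of them stands in the bit rack between two Forstner bits: lift it out without knocking these, and leave the offcut and the tin where they are.

Things in the scene. Friction and masses are not known exactly. Their poses are not given: they have to be found in the camera images.
- saw_25_mid (a point): Hole saw, 25 mm outside diameter (20 inside): grey steel cup standing mouth down on its teeth, on the bench; the smallest. 45 mm high; wall 2.5 mm; closed on top by a flat 5 mm backing plate (40 mm deep inside). The four saws differ only in diameter. Point: on the axis, half-way up, 22.5 mm above the teeth; z up, yaw of no account.
- saw_38_mid (a point): Hole saw, 38 mm outside diameter (33 inside): grey steel cup standing mouth down on its teeth, on the rack's top, loosely over a dowel 20 mm across, 18 mm high. 45 mm high; wall 2.5 mm; closed on top by a flat 5 mm backing plate (40 mm deep inside). The four saws differ only in diameter. Point: on the axis, half-way up, 22.5 mm above the teeth; z up, yaw of no account.
- saw_51_mid (a point): Hole saw, 51 mm outside diameter (46 inside): grey steel cup standing mouth down on its teeth, on the bench. 45 mm high; wall 2.5 mm; closed on top by a flat 5 mm backing plate (40 mm deep inside). The four saws differ only in diameter. Point: on the axis, half-way up, 22.5 mm above the teeth; z up, yaw of no account.
- saw_64_mid (a point): Hole saw, 64 mm outside diameter (59 inside): grey steel cup standing mouth down on its teeth, on the bench; the largest. 45 mm high; wall 2.5 mm; closed on top by a flat 5 mm backing plate (40 mm deep inside). The four saws differ only in diameter. Point: on the axis, half-way up, 22.5 mm above the teeth; z up, yaw of no account.
- well (a point): Centre of the round well (83 mm, low 5 mm ring) on the floor of the open black case, 6 mm above the bench; fixed. x: across the case, to its lid, folded flat beyond (16 mm high); y: along it, to the arbor lying in it, 58 to 108 mm off, 31 mm high (a small hex key nearer). Case 140 x 200 mm, walls 34 mm high, 66 mm from the centre on the +x and -x sides, 71 mm on the -y side.
- rack: Plywood bit rack, fixed: 66 mm (x) by 190 mm (y, the row), 30 mm high. Origin: middle of its underside; z up. In the row: Forstner bits at y = -48 and +48 mm, the 38 mm saw at y = 0 between them, short twist drills at both ends (y = -84, +84 mm; 70 mm above the bench). Before and behind the saw (along x) the rack's top is free.
- forstner_35_head (a point): Neighbour in the rack, to stay: loose Forstner bit standing shank down in its hole, a 35 mm steel disc head on top. Point: middle of the head, 72 mm above the bench; head 12 mm thick, spur to 82 mm. About 12 mm free between head and 38 mm saw.
- forstner_30_head (a point): Neighbour in the rack, to stay: the same with a 30 mm disc head. Point: middle of the head, 72 mm above the bench. About 14 mm free between head and 38 mm saw.
- offcut: Bystander: pine offcut 80 x 120 x 19 mm, with sawn holes, lying flat beyond the saws. Origin: middle of its underside.
- wax_tin: Bystander: round flat tin, 64 mm across and 30 mm high, on the bench beyond the rack. Origin: middle of its underside.
Things that resemble listed ones, but are neither listed nor needed, are in the scene too. Leave any orange look-alike of the part that bears saw_64_mid alone. What is shaped like the part that bears saw_38_mid but orange is not meant.

How it is judged:
By the outcome, as a careful person would: the job done as asked, in the order asked, and still so for the second after the job is handed in, with the robot touching nothing.
It also fails if it takes over 115 s, if anything falls off the work surface, if the arm or the gripper's body presses on something with over 40 N, if the wrist force passes 120 N, or if a joint passes its speed limit or range.

## Robot

A 7-joint arm with a two-finger parallel gripper is mounted at the origin on the work surface. World frame = base frame: x ahead of the robot, y to its left, z up, the work surface at z = 0. Lengths are in m, angles in rad, forces in N, time in s.
With the tool pointing down it reaches from about 0.425 to 0.875 m from the base axis. Payload 8.4 kg.
Tool frame: the origin (TCP) lies midway between the tips of the shut fingers; the grasp point (between the pads) lies 19 mm behind it (arm.pinch_z is the distance from the TCP to the grasp point, in m); x points along the fingers, z is the direction in which the jaws open and shut, and the axes are right-handed (so a half turn about x gives the same grasp; the last joint's range is limited). The gripper opens to 87 mm and grips with 3 to 60 N. Pads are 19 mm wide; open, the fingers measure 117 mm over their backs; the gripper's body (75 mm by 190 mm) begins 51 mm behind the grasp point.
Start: joints at [1.168, 0.333, 0.04, 1.465, -0.013, 1.343, -0.059], TCP at [0.194, -0.62, 0.189] pointing down, gripper open.
Joint ranges: [-2.58, 2.58], [-0.38, 2.09], [-1.3, 1.39], [0.25, 2.4], [-1.5, 4.64], [0.08, 2.09], [-2.65, 2.65]. Speed limits (rad/s): [2.22, 2.22, 2.79, 2.79, 3.14, 3.14, 3.14].

## Interface

Orientations are given as a unit quaternion [w, x, y, z].
In Python, from bench import arm, get_image, camera_model gives the robot as it stands.
- The arm moves only by the tool jog_arm, never from a script. Its argument "moves" is a list of rows, each a list of 5 numbers: the finger opening in mm, from 0 to 87, then the shift along the world's x, y, z normalised to -1 to 1, where 1 is 0.04 m, then the turn about the world's z normalised to -1 to 1, where 1 is 6 degrees. A call has exactly 8 rows; each row shifts and turns the commanded pose from where the row before left it; what a row does not reach is not made up. A row lasts 1/12 s, in which the tool goes at most 41.7 mm and 7.16 degrees, less where a joint would pass 70% of its speed; a pose out of reach is approached as far as the arm can. A call with a number of a shift or a turn outside -1 to 1 is refused whole. A call with a gripper value outside its range is refused whole. The fingers move at their own pace and stop on an object; the grip force is fixed at half the most. Time passes only in rows, so rows that do not move let the fingers close, or fill a call up. It gives the time, the measured TCP pose, the force and the opening at its end, in the units of the state.
- arm.read_state(): the state, without advancing time (a new reading comes with each control period).
- get_image(name): name is "scene" or "side" or "wrist"; returns (picture, depth): 480x640x3 uint8, red, green, blue; 480x640 float32, m along the optical axis (not along the pixel's ray), 0 where there is no reading.
- camera_model(name): a dict with "fx", "fy", "cx", "cy" (pixels), "dist_coeffs" ([k1, k2, p1, p2, k3] as OpenCV has them; the pictures are not rectified), "extrinsics" (4x4, takes a point from camera to world coordinates); the wrist camera has in their place "tool_from_camera" (4x4, takes a point from camera to tool coordinates, whose origin is the TCP and whose axes are the tool frame's). Camera axes: x right, y down, z forward; pixel columns grow to the right and rows downward; lengths in m; the calibration is good to about 2 mm. A picture is of the moment at which its call begins: read the wrist's pose just before it. camera_model takes no time and is no camera call.
- arm.job_done(): hands the job in, once; it reports no verdict.
The state is a dict: "t": time; "qpos": joint angles; "qvel": joint speeds; "joint_efforts": joint torques, N m; "eef_pos": TCP position; "ee_rot": TCP orientation; "ft_force": force on the tool from outside, world axes, zero at the start; "torque": the same for the moment, N m; "width": finger opening in m.
Only numpy, scipy, OpenCV 4.12 (cv2) and the standard library are available. Lean on these libraries where they do the work, as an engineer would, in place of code of your own. Each camera call takes 0.05 s, during which the arm holds its last target.

## Working session

There is one attempt and no reset: what is moved stays moved. The work goes in short steps, Python scripts to look and compute and a tool call to move; the robot and the scene stay as the last step left them, time stands still between calls to the robot, and variables do not carry over. Pictures are saved under pics/ and viewed, and the job is handed in when it is done.

Besides the shell and the picture viewer there is one more tool, called after "Emit:" by a JSON object that holds its "api" and its "payload". jog_arm: Moves the arm, as the interface text tells. Its arguments: {"type":"object","properties":{"moves":{"type":"array","items":{"type":"array","items":{"type":"number"}}}},"required":["moves"]}

```bash
ls; mkdir -p pics; cat > h.py <<'E'
import numpy as np, cv2, json
from bench import arm, get_image, camera_model
def snap(n,f):
    s=arm.read_state(); p,d=get_image(n); cv2.imwrite(f'pics/{f}.png',p[:,:,::-1]); np.savez(f'pics/{f}.npz',p=p,d=d,pos=s['eef_pos'],rot=s['ee_rot'],cam=n); return p,d
def R(q):
    from scipy.spatial.transform import Rotation as Ro
    return Ro.from_quat([q[1],q[2],q[3],q[0]]).as_matrix()
def load(f):
    z=np.load(f'pics/{f}.npz'); n=str(z['cam']); m=camera_model(n)
    K=np.array([[m['fx'],0,m['cx']],[0,m['fy'],m['cy']],[0,0,1]]);D=np.array(m['dist_coeffs'],float)
    if n=='wrist':
        T=np.eye(4);T[:3,:3]=R(z['rot']);T[:3,3]=z['pos'];T=T@np.array(m['tool_from_camera'])
    else: T=np.array(m['extrinsics'])
    return z,K,D,T
def ray(f,uv):
    z,K,D,T=load(f); u=cv2.undistortPoints(np.array(uv,float).reshape(-1,1,2),K,D)[:,0]
    return T[:3,3],(T[:3,:3]@np.c_[u,np.ones(len(u))].T).T
def onz(f,uv,h):
    o,d=ray(f,uv); return o+d*((h-o[2])/d[:,2])[:,None]
def dep(f,uv):
    z,K,D,T=load(f); o,d=ray(f,uv); uv=np.array(uv).reshape(-1,2)
    return np.array([o+dd*z['d'][int(v),int(u)] for dd,(u,v) in zip(d,uv)])
def cloud(f):
    z,K,D,T=load(f); vv,uu=np.mgrid[0:480,0:640]; uv=np.c_[uu.ravel(),vv.ravel()]
    o,d=ray(f,uv); P=o+d*z['d'].ravel()[:,None]; P[z['d'].ravel()==0]=np.nan
    return P.reshape(480,640,3),z['p']
def proj(f,P):
    z,K,D,T=load(f); Ti=np.linalg.inv(T); return cv2.projectPoints(np.array(P,float).reshape(-1,3),cv2.Rodrigues(Ti[:3,:3])[0],Ti[:3,3],K,D)[0][:,0]
def crop(f,x0,y0,x1,y1,k,o):
    p=cv2.imread(f'pics/{f}.png')[y0:y1,x0:x1]; cv2.imwrite(f'pics/{o}.png',cv2.resize(p,None,fx=k,fy=k,interpolation=cv2.INTER_CUBIC))
E
python3 - <<'E'
from h import *
s=arm.read_state(); print(s); print(arm.pinch_z)
for n in ['scene','side','wrist']:
    snap(n,n+'0'); z,K,D,T=load(n+'0'); print(n,K[0,0],T.round(3).tolist())
E
```

```text
pics
{'t': 0.0, 'qpos': array([ 1.16780689,  0.33389231,  0.039889  ,  1.46627833, -0.01338133,
        1.34331125, -0.05847374]), 'qvel': array([-0.00052002, -0.00073321, -0.00039527,  0.0003448 ,  0.00106906,
        0.00066542,  0.00014425]), 'joint_efforts': array([-8.30185654e-04, -6.56370878e+01,  1.33429360e+00, -4.03804564e+01,
       -5.99397440e-02,  4.47047548e-02,  1.90781134e-04]), 'eef_pos': array([ 0.19423262, -0.61974499,  0.18836811]), 'ee_rot': array([ 0.56940949,  0.41888849,  0.5703871 , -0.41828677]), 'ft_force': array([-0.7821838 , -0.01251897,  0.00290898]), 'torque': array([-0.01724923,  0.00818506,  0.03907556]), 'width': 0.08683502157754314}
0.0187
scene 589.78970682316 [[0.474, 0.609, -0.636, 1.31], [0.88, -0.345, 0.326, -0.385], [-0.021, -0.715, -0.699, 0.886], [0.0, 0.0, 0.0, 1.0]]
side 517.9016032256496 [[0.995, -0.084, 0.059, 0.539], [-0.102, -0.754, 0.649, -0.628], [-0.01, -0.652, -0.759, 0.819], [0.0, 0.0, 0.0, 1.0]]
wrist 366.98810857022653 [[0.299, -0.92, -0.253, 0.263], [-0.954, -0.289, -0.078, -0.598], [-0.001, 0.265, -0.964, 0.383], [0.0, 0.0, 0.0, 1.0]]
```

View pics/scene0.png

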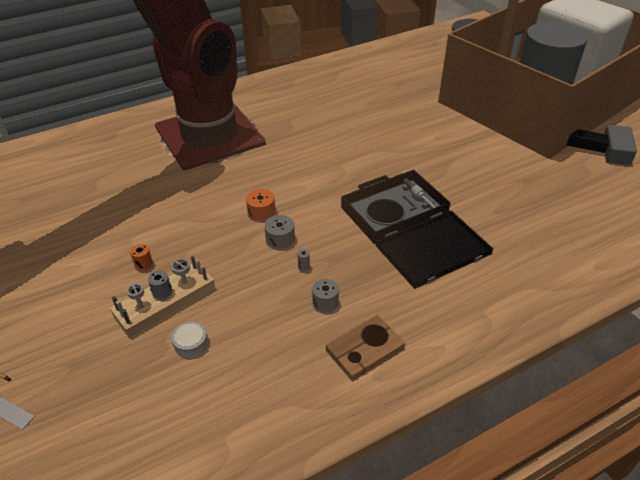

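View pics/side0.png

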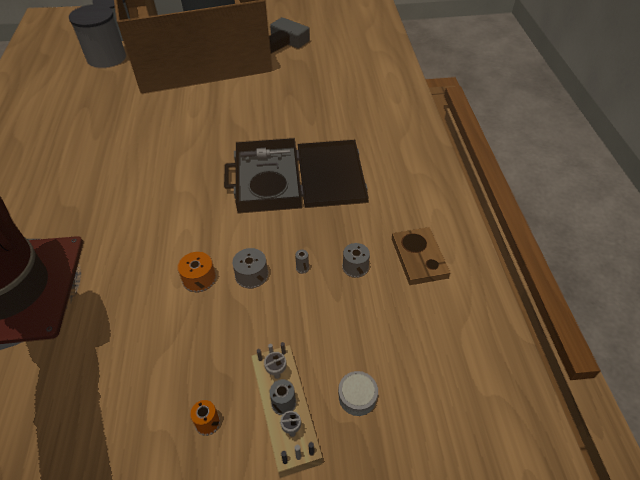

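View pics/wrist0.png

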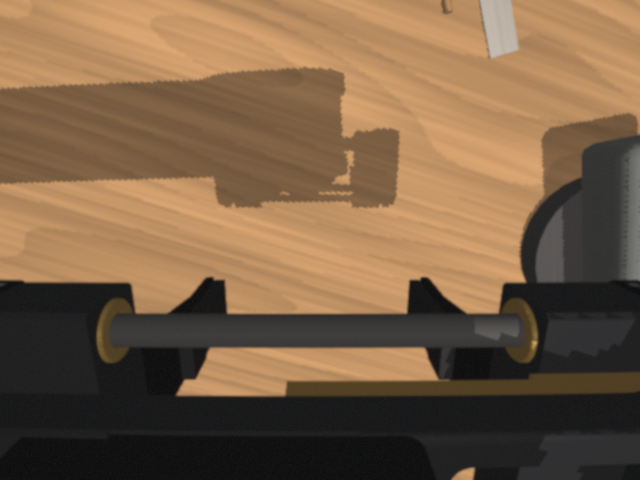

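```bash
python3 - <<'E'
from h import *
crop('side0',140,220,470,480,2.4,'side0a'); crop('scene0',90,170,360,370,2.9,'scene0a');crop('side0',210,120,380,220,4.5,'side0b')
E
```

```text
(no output)
```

View pics/side0a.png

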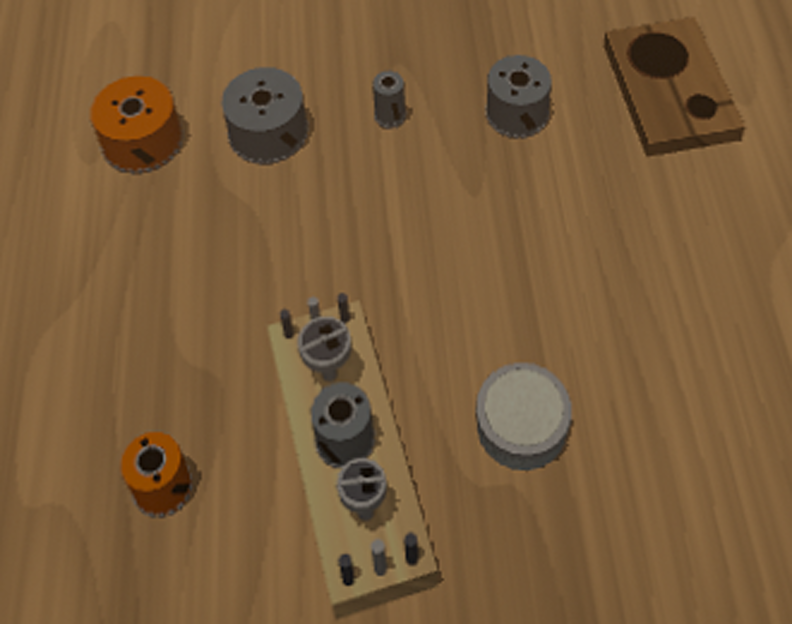

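View pics/scene0a.png

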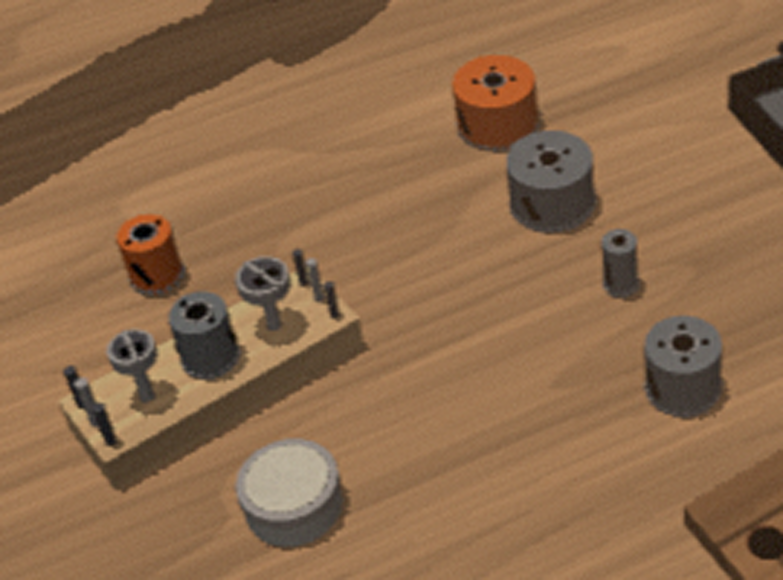

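View pics/side0b.png

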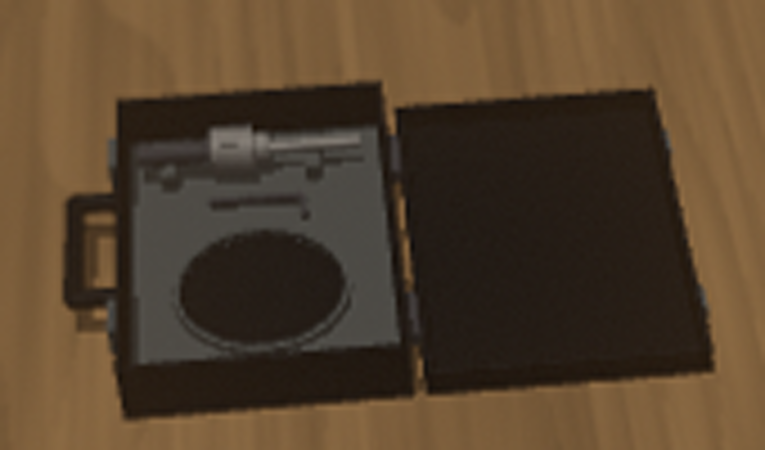

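Candidates (side view): 64 mm grey (250,266) vs orange look-alike (196,270, leave); 38 mm grey in rack (283,393) vs orange (205,416, leave); 25 mm (302,261); 51 mm (356,258); tin (358,391) is the bystander. Well centre ≈ (268,185). Now measure with both cameras.

```bash
cat >> h.py <<'E'
def circ(P):
    x,y=P[:,0],P[:,1]; A=np.c_[2*x,2*y,np.ones(len(x))]; s=np.linalg.lstsq(A,x*x+y*y,rcond=None)[0]; return s[0],s[1],np.sqrt(s[2]+s[0]**2+s[1]**2)
E
python3 - <<'E'
from h import *
px={'side0':{'64':(250,259),'25':(302,255),'51':(356,252),'38':(282,387),'F1':(275,362),'F2':(291,421),'tin':(358,389),'or38':(204,408)},
'scene0':{'64':(279,224),'25':(304,253),'51':(325,289),'38':(158,278),'F1':(180,267),'F2':(136,291),'tin':(189,332),'or38':(140,249)}}
for f in px:
    C,p=cloud(f)
    for k,(u,v) in px[f].items():
        w=C[v-18:v+19,u-24:u+25].reshape(-1,3)
        zt=np.nanpercentile(C[v-5:v+6,u-5:u+6,2],80)
        m=abs(w[:,2]-zt)<.005; q=w[m]
        # limit to near
        c=np.nanmean(q[:,:2],0); q=q[np.hypot(*(q[:,:2]-c).T)<.05]
        h=cv2.convexHull((q[:,:2]*1e4).astype(np.float32)); (cx,cy),r=cv2.minEnclosingCircle(h)
        print(f,k,'z',zt.round(4),'mean',q[:,:2].mean(0).round(4),'mec',round(cx/1e4,4),round(cy/1e4,4),round(r/1e4,4),len(q))
    for uv in ([(300,260)]): pass
print('well',dep('side0',[(268,185)]),dep('scene0',[(385,211)]))
E
```

```text
side0 64 z 0.0453 mean [ 0.4583 -0.0171] mec 0.4583 -0.0153 0.0334 729
side0 25 z 0.0447 mean [ 0.5582 -0.0125] mec 0.5587 -0.0124 0.0133 114
side0 51 z 0.0453 mean [ 0.6623 -0.0207] mec 0.6628 -0.0192 0.0265 456
side0 38 z 0.0752 mean [ 0.5069 -0.2894] mec 0.5005 -0.2823 0.0315 562
side0 F1 z 0.0794 mean [ 0.5001 -0.2469] mec 0.5038 -0.254 0.0277 367
side0 F2 z 0.0793 mean [ 0.518 -0.34 ] mec 0.5153 -0.3327 0.0219 330
side0 tin z 0.0301 mean [ 0.6263 -0.2833] mec 0.6262 -0.2825 0.0324 1197
side0 or38 z 0.0454 mean [ 0.3856 -0.2993] mec 0.3864 -0.2985 0.0196 492
scene0 64 z 0.0467 mean [ 0.4597 -0.016 ] mec 0.4582 -0.0165 0.0346 487
scene0 25 z 0.0456 mean [ 0.5591 -0.0109] mec 0.5578 -0.0094 0.0147 99
scene0 51 z 0.0463 mean [ 0.6635 -0.0193] mec 0.6628 -0.0187 0.0268 435
scene0 38 z 0.0766 mean [ 0.5099 -0.2912] mec 0.5106 -0.292 0.0496 436
scene0 F1 z 0.08 mean [ 0.5039 -0.2587] mec 0.5045 -0.2673 0.0399 279
scene0 F2 z 0.0798 mean [ 0.5155 -0.3244] mec 0.5122 -0.3184 0.0352 255
scene0 tin z 0.0317 mean [ 0.6285 -0.2823] mec 0.6274 -0.2818 0.0328 788
scene0 or38 z 0.0466 mean [ 0.3867 -0.2977] mec 0.385 -0.2991 0.0211 194
well [[0.499925   0.22788073 0.00407182]] [[0.49739765 0.22928056 0.00719419]]
```

```bash
python3 - <<'E'
from h import *
s=arm.read_state(); M=R(s['ee_rot']); print('tool x',M[:,0].round(3),'jaw z',M[:,2].round(3),'jaw yaw',np.degrees(np.arctan2(M[1,2],M[0,2])).round(2))
for f in ['side0','scene0']:
    C,p=cloud(f); Q=C.reshape(-1,3); col=p.reshape(-1,3).astype(int)
    m=(Q[:,2]>.067)&(Q[:,2]<.079)&(Q[:,0]>.42)&(Q[:,0]<.6)&(Q[:,1]>-.4)&(Q[:,1]<-.18)
    # rack top
    r=(abs(Q[:,2]-.0305)<.004)&(Q[:,0]>.42)&(Q[:,0]<.585)&(Q[:,1]>-.42)&(Q[:,1]<-.17)
    rr=cv2.minAreaRect((Q[r,:2]*1e4).astype(np.float32)); print(f,'rack',rr)
    c=np.array([.508,-.290]); 
    for i in range(5):
        q=Q[(abs(Q[:,2]-.0755)<.0035)&(np.hypot(Q[:,0]-c[0],Q[:,1]-c[1])<.0235)]; c=q[:,:2].mean(0)
    (a,b),rad=cv2.minEnclosingCircle((q[:,:2]*1e4).astype(np.float32)); print('38',c.round(4),len(q),a/1e4,b/1e4,rad/1e4)
    # well: dark disc vs grey floor ; case walls top z .034
    w=(abs(Q[:,2]-.036)<.006)&(Q[:,0]>.4)&(Q[:,0]<.6)&(Q[:,1]>.12)&(Q[:,1]<.40)
    print('wall',cv2.minAreaRect((Q[w,:2]*1e4).astype(np.float32)))
E
```

```text
tool x [-0.     0.001 -1.   ] jaw z [ 0.299 -0.954 -0.001] jaw yaw -72.59
side0 rack ((5083.74951171875, -2921.953125), (670.7060546875, 1921.3426513671875), 10.822528839111328)
38 [ 0.508  -0.2929] 450 0.508147802734375 -0.2927385986328125 0.019566934204101563
wall ((4982.7509765625, 2519.802978515625), (1428.5181884765625, 2040.0194091796875), 0.028963327407836914)
scene0 rack ((5093.51904296875, -2919.741943359375), (702.6143188476562, 1904.4671630859375), 10.72768783569336)
38 [ 0.509  -0.2926] 243 0.507764892578125 -0.292433349609375 0.02062491912841797
wall ((4977.98583984375, 2538.89794921875), (1492.193603515625, 2037.2427978515625), 0.019780399277806282)
```

```bash
python3 - <<'E'
from h import *
crop('scene0',335,165,455,245,6,'scene0c')
# predicted circle overlays for a check
for f,sc in (('side0',(210,120,380,220,4.5)),('scene0',(335,165,455,245,6))):
    x0,y0,x1,y1,k=sc; p=cv2.imread(f'pics/{f}.png')[y0:y1,x0:x1]; p=cv2.resize(p,None,fx=k,fy=k,interpolation=cv2.INTER_CUBIC)
    a=np.linspace(0,2*np.pi,73); P=np.c_[.498+.0415*np.cos(a),.2275+.0415*np.sin(a),np.full(73,.011)]
    q=((proj(f,P)-[x0,y0]+.5)*k).astype(int); cv2.polylines(p,[q],True,(0,255,0),1); cv2.imwrite(f'pics/ov_{f}.png',np.clip(p*1.6,0,255).astype(np.uint8))
E
```

```text
(no output)
```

View pics/ov_side0.png

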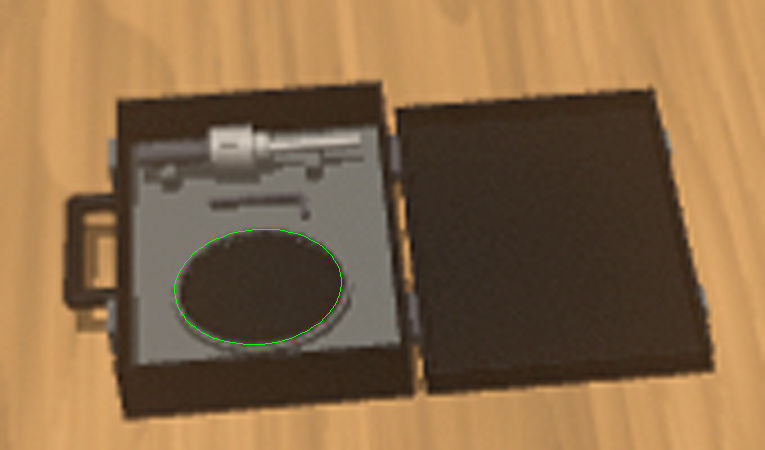

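View pics/ov_scene0.png

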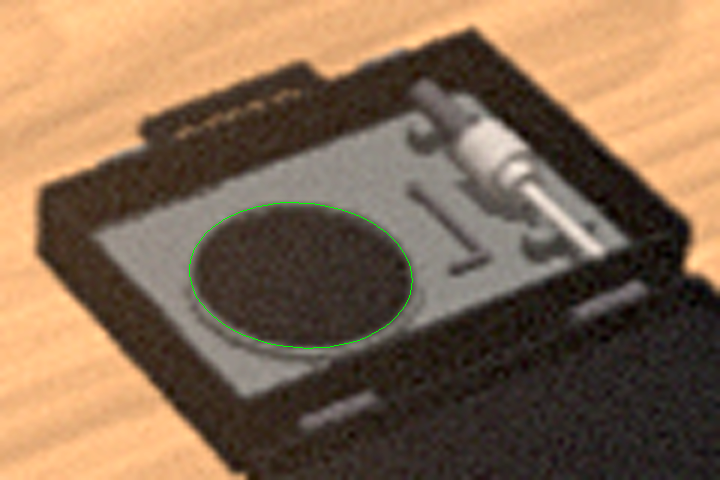

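Emit:
{"api": "jog_arm", "payload": {"moves": [[60,0.38,0.63,0.1,0.5],[60,0.38,0.63,0.1,0.5],[60,0.38,0.63,0.1,0.5],[60,0.38,0.63,0.1,0.5],[60,0.38,0.63,0.1,0.5],[60,0.38,0.63,0.1,0.5],[60,0.38,0.63,0.1,0.5],[60,0.38,0.63,0.1,0.5]]}}

```text
t: 0.82
eef_pos: [0.3164, -0.4172, 0.2212]
ee_rot: [0.645, 0.29, 0.645, -0.29]
ft_force: [0.8, 0.4, -0.2]
width: 0.0602
```

Emit:
{"api": "jog_arm", "payload": {"moves": [[60,0.38,0.63,0,0.5],[60,0.38,0.63,0,0.5],[60,0.38,0.63,0,0.5],[60,0.38,0.63,0,0.5],[60,0.38,0.63,0,0.5],[60,0.38,0.63,0,0.5],[60,0.38,0.63,0,0.5],[60,0,0,0,0.5]]}}

```text
t: 1.48
eef_pos: [0.4255, -0.2363, 0.2214]
ee_rot: [0.692, 0.148, 0.691, -0.147]
ft_force: [0.6, 0.8, 0.2]
width: 0.0596
```

Emit:
{"api": "jog_arm", "payload": {"moves": [[60,0.415,0.7,-0.2,0.512],[60,0.415,0.7,-0.2,0.512],[60,0.415,0.7,-0.2,0.512],[60,0.415,0.7,-0.2,0.512],[60,0.415,0.7,-0.2,0.512],[60,0.415,0.7,-0.2,0.512],[60,0.415,0.7,-0.2,0.512],[60,0.415,0.7,-0.2,0.512]]}}

```text
t: 2.15
eef_pos: [0.5557, -0.0169, 0.1568]
ee_rot: [0.707, -0.001, 0.707, 0.001]
ft_force: [0.3, -0.8, -0.4]
width: 0.06
```

```bash
cat >> h.py <<'E'
def st():
    s=arm.read_state(); M=R(s['ee_rot']); print('t',round(s['t'],2),'pos',s['eef_pos'].round(4),'jaw yaw',np.degrees(np.arctan2(M[1,2],M[0,2])).round(2),'tilt x',M[:2,0].round(4),'w',round(s['width'],4),'F',s['ft_force'].round(1)); return s
E
python3 - <<'E'
from h import *
st(); snap('wrist','w1')
p=proj('w1',[[.5583,-.0118,.045],[.458,-.0165,.045],[.6628,-.019,.045],[.499,.2265,.006]]); print(p.round(1))
E
```

```text
t 2.15 pos [ 0.5557 -0.0169  0.1568] jaw yaw 0.11 tilt x [ 0.     -0.0001] w 0.06 F [ 0.3 -0.8 -0.4]
[[319.6 224.1]
 [202.9 229.2]
 [440.8 232.6]
 [246.7 -76. ]]
```

View pics/w1.png

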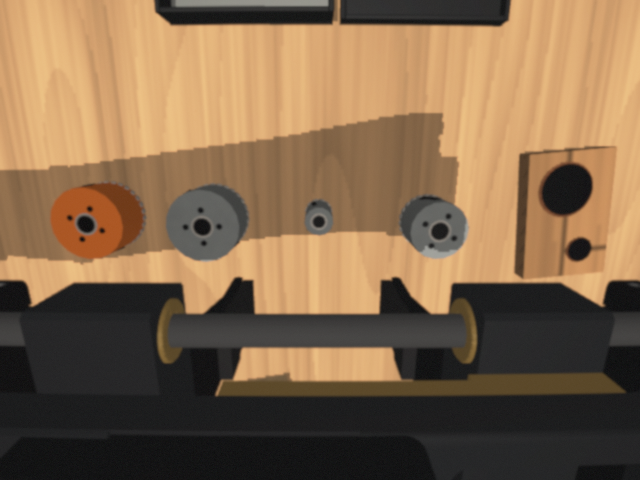

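Emit:
{"api": "jog_arm", "payload": {"moves": [[60,0.06,0.13,0,0],[60,0,0,-0.5,0],[60,0,0,-0.6,0],[60,0,0,-0.6,0],[60,0,0,-0.6,0],[60,0,0,-0.6,0],[60,0,0,-0.5,0],[60,0,0,-0.12,0]]}}

```text
t: 2.87
eef_pos: [0.5551, -0.0144, 0.0134]
ee_rot: [0.705, 0.001, 0.709, -0.001]
ft_force: [-1.2, -0.2, -0.8]
width: 0.0602
```

Emit:
{"api": "jog_arm", "payload": {"moves": [[60,0,0,0,0],[40,0,0,0,0],[30,0,0,0,0],[15,0,0,0,0],[15,0,0,0,0],[15,0,0,0,0],[15,0,0,0,0],[15,0,0,0,0]]}}

```text
t: 3.53
eef_pos: [0.5577, -0.013, 0.0166]
ee_rot: [0.707, 0.0, 0.707, -0.0]
ft_force: [0.0, 0.6, 0.5]
width: 0.0216
```

```bash
python3 - <<'E'
from h import *
st(); snap('wrist','w2'); snap('side','s2'); crop('s2',200,180,440,320,3.2,'s2c')
E
```

```text
t 3.53 pos [ 0.5577 -0.013   0.0166] jaw yaw -0.01 tilt x [ 0.0002 -0.0001] w 0.0216 F [0.  0.6 0.5]
```

View pics/w2.png

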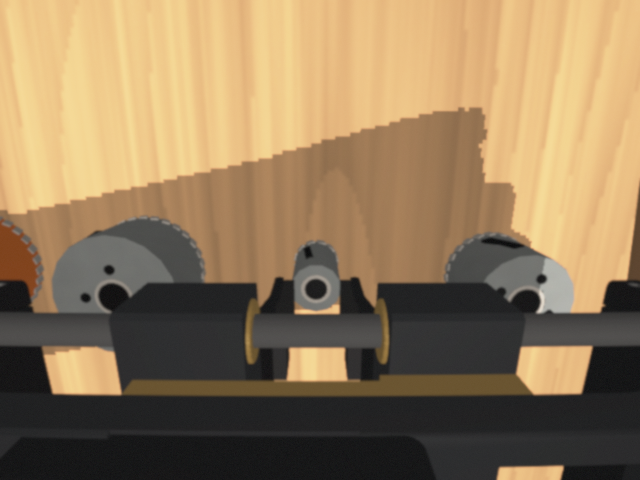

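View pics/s2c.png

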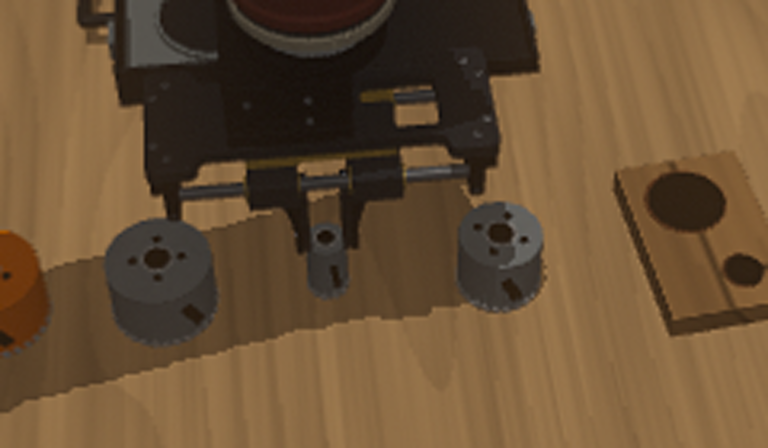

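```bash
python3 - <<'E'
from h import *
st(); s=(200,180)
for P in ([.5577,-.013,.0166],[.5577,-.013,.0353],[.5583,-.0115,.045],[.5583,-.0115,.0]):
    q=proj('s2',[P])[0]; print(P,q.round(1),((q-s)*3.2).round(0), proj('w2',[P])[0].round(1))
E
```

```text
t 3.63 pos [ 0.5576 -0.013   0.0165] jaw yaw -0.02 tilt x [-0. -0.] w 0.0174 F [-0.5  0.3 -0.5]
[0.5577, -0.013, 0.0166] [301.7 263.7] [325. 268.] [316.4 275.7]
[0.5577, -0.013, 0.0353] [301.3 257.8] [324. 249.] [316.4 288.5]
[0.5583, -0.0115, 0.045] [301.4 254. ] [325. 237.] [317.6 293.3]
[0.5583, -0.0115, 0.0] [302.3 268.2] [327. 282.] [317.4 263.7]
```

```bash
python3 - <<'E'
from h import *
st(); snap('wrist','w3'); snap('side','s3'); crop('s3',260,200,360,280,8,'s3c'); crop('w3',220,200,420,400,4,'w3c'); st()
E
```

```text
t 3.63 pos [ 0.5576 -0.013   0.0165] jaw yaw -0.02 tilt x [-0. -0.] w 0.0174 F [-0.5  0.3 -0.5]
t 3.73 pos [ 0.5576 -0.013   0.0164] jaw yaw -0.02 tilt x [-0.0001  0.    ] w 0.0164 F [ 0.1 -0.7 -0.2]
```

View pics/w3c.png

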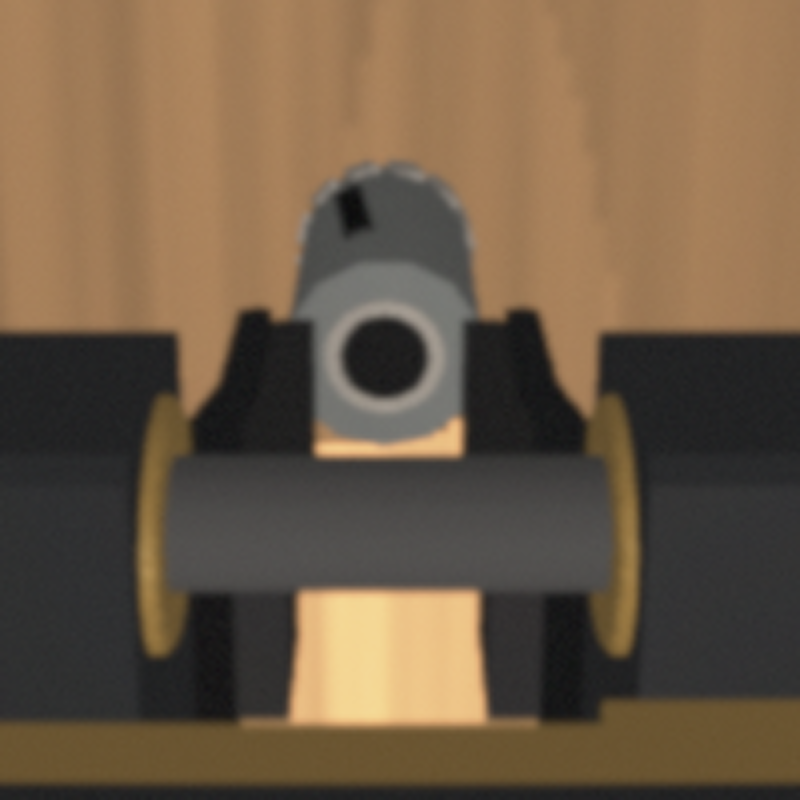

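View pics/s3c.png

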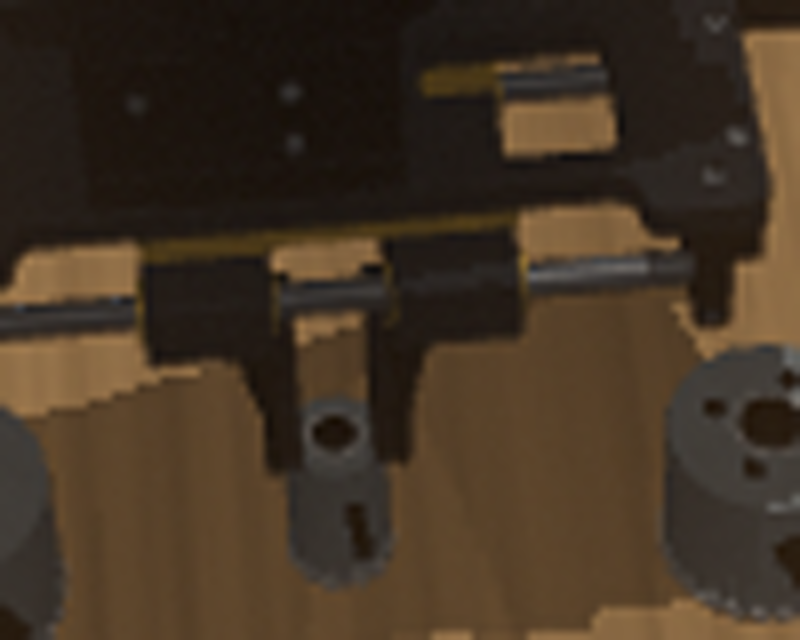

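```bash
python3 - <<'E'
from h import *
print('side: fingers L', dep('s3',[(294,257),(295,250),(294,246),(310,256),(309,250)]).round(4))
print('side saw top',dep('s3',[(300,256),(304,256),(302,250)]).round(4))
print('side saw body',dep('s3',[(298,268),(302,266),(306,268)]).round(4))
print('w fingers', dep('w3',[(288,282),(290,300),(345,282),(343,300)]).round(4))
print('w saw', dep('w3',[(316,305),(304,290),(328,290),(316,272),(316,245)]).round(4))
C,_=cloud('s3')
for v in range(240,264,2): print(v,[tuple((C[v,u]*1000).round(0)) for u in (292,295,300,302,308,311)])
E
```

```text
side: fingers L [[ 0.5437 -0.0265  0.0567]
 [ 0.5465 -0.023   0.0728]
 [ 0.5452 -0.0252  0.0874]
 [ 0.5738 -0.0251  0.0538]
 [ 0.5724 -0.0244  0.071 ]]
side saw top [[ 0.5553 -0.0144  0.0429]
 [ 0.5627 -0.0189  0.0475]
 [ 0.5602 -0.0007  0.0436]]
side saw body [[ 0.5498 -0.0196  0.0125]
 [ 0.5577 -0.0238  0.0233]
 [ 0.5652 -0.0223  0.0139]]
w fingers [[ 0.5444 -0.0031  0.0512]
 [ 0.5469 -0.0024  0.0729]
 [ 0.5709 -0.003   0.0515]
 [ 0.5686 -0.0029  0.0718]]
w saw [[ 0.5574 -0.0178  0.0448]
 [ 0.5516 -0.0096  0.0454]
 [ 0.5633 -0.0099  0.0446]
 [ 0.5574 -0.0009  0.0438]
 [ 0.5574  0.0032  0.01  ]]
240 [(np.float64(542.0), np.float64(-51.0), np.float64(135.0)), (np.float64(548.0), np.float64(-20.0), np.float64(97.0)), (np.float64(559.0), np.float64(63.0), np.float64(-2.0)), (np.float64(564.0), np.float64(63.0), np.float64(-3.0)), (np.float64(572.0), np.float64(-20.0), np.float64(95.0)), (np.float64(575.0), np.float64(-51.0), np.float64(131.0))]
242 [(np.float64(542.0), np.float64(-51.0), np.float64(130.0)), (np.float64(548.0), np.float64(-23.0), np.float64(95.0)), (np.float64(559.0), n
[... 3007 characters left out ...]
.0))]
260 [(np.float64(540.0), np.float64(13.0), np.float64(-3.0)), (np.float64(546.0), np.float64(13.0), np.float64(-3.0)), (np.float64(555.0), np.float64(-21.0), np.float64(39.0)), (np.float64(558.0), np.float64(-24.0), np.float64(42.0)), (np.float64(570.0), np.float64(-14.0), np.float64(28.0)), (np.float64(577.0), np.float64(8.0), np.float64(-1.0))]
262 [(np.float64(539.0), np.float64(8.0), np.float64(-3.0)), (np.float64(545.0), np.float64(5.0), np.float64(1.0)), (np.float64(554.0), np.float64(-21.0), np.float64(33.0)), (np.float64(558.0), np.float64(-23.0), np.float64(35.0)), (np.float64(570.0), np.float64(-15.0), np.float64(23.0)), (np.float64(577.0), np.float64(4.0), np.float64(-3.0))]
```

```bash
python3 - <<'E'
from h import *
for f in ['wrist0','w1','w2','w3']:
    z,K,D,T=load(f); d=z['d']; p=z['p']
    C,_=cloud(f)
    # finger pixels: height between TCP-20mm and TCP+70 within |y-perp|<15mm
    Q=C.reshape(-1,3); L=(Q-z['pos'])@R(z['rot'])  # tool coords
    m=(abs(L[:,1])<.016)&(L[:,0]>-.09)&(L[:,0]<.02)&(abs(L[:,2])<.07)
    q=L[m]; print(f,z['pos'].round(4),'max tool-x of left/right:',[ (np.percentile(q[s,0],98).round(4),s.sum()) for s in (q[:,2]<-.008,q[:,2]>.008)], 'z range',np.percentile(q[:,2],[1,99]).round(3))
st()
E
```

```text
wrist0 [ 0.1943 -0.6198  0.1884] max tool-x of left/right: [(np.float64(-0.0338), np.int64(2552)), (np.float64(-0.0339), np.int64(2450))] z range [-0.053  0.053]
w1 [ 0.5557 -0.0169  0.1568] max tool-x of left/right: [(np.float64(-0.0338), np.int64(2157)), (np.float64(-0.0338), np.int64(2082))] z range [-0.04  0.04]
w2 [ 0.5577 -0.013   0.0166] max tool-x of left/right: [(np.float64(0.0187), np.int64(6401)), (np.float64(0.0188), np.int64(5901))] z range [-0.07   0.068]
w3 [ 0.5576 -0.013   0.0165] max tool-x of left/right: [(np.float64(0.0186), np.int64(6244)), (np.float64(0.0187), np.int64(5752))] z range [-0.07   0.068]
t 3.73 pos [ 0.5576 -0.013   0.0164] jaw yaw -0.02 tilt x [-0.0001  0.    ] w 0.0164 F [ 0.1 -0.7 -0.2]
```

The depth in both cameras shows the fingertips 34 mm above the reported TCP, at z ≈ 0.050. The jaws closed just over the saw's top and touched nothing. I will work from the real tip: z_tip = eef z + 0.034.

Emit:
{"api": "jog_arm", "payload": {"moves": [[60,0,0.04,0,0],[60,0,0,0,0],[60,0,0,0,0],[60,0,0,0,0],[60,0,0,0,0],[60,0,0,-0.3,0],[60,0,0,-0.3,0],[60,0,0,-0.3,0]]}}

```text
t: 4.4
eef_pos: [0.5572, -0.0115, -0.0211]
ee_rot: [0.707, 0.0, 0.707, -0.0]
ft_force: [0.3, 0.2, 0.3]
width: 0.0575
```

Emit:
{"api": "jog_arm", "payload": {"moves": [[40,0,0,-0.06,0],[30,0,0,0,0],[15,0,0,0,0],[10,0,0,0,0],[10,0,0,0,0],[10,0,0,0,0],[10,0,0,0,0],[10,0,0,0,0]]}}

```text
t: 5.07
eef_pos: [0.558, -0.0114, -0.0215]
ee_rot: [0.707, 0.0, 0.707, -0.0]
ft_force: [-0.1, -0.4, 2.1]
width: 0.0241
```

```bash
python3 - <<'E'
from h import *
st(); snap('side','s4'); crop('s4',260,200,360,280,8,'s4c');st()
E
```

```text
t 5.07 pos [ 0.558  -0.0114 -0.0215] jaw yaw -0.02 tilt x [ 0.0007 -0.0001] w 0.0241 F [-0.1 -0.4  2.1]
t 5.12 pos [ 0.558  -0.0114 -0.0215] jaw yaw -0.02 tilt x [ 0.0007 -0.0001] w 0.0241 F [-0.3  0.5  3.2]
```

View pics/s4c.png

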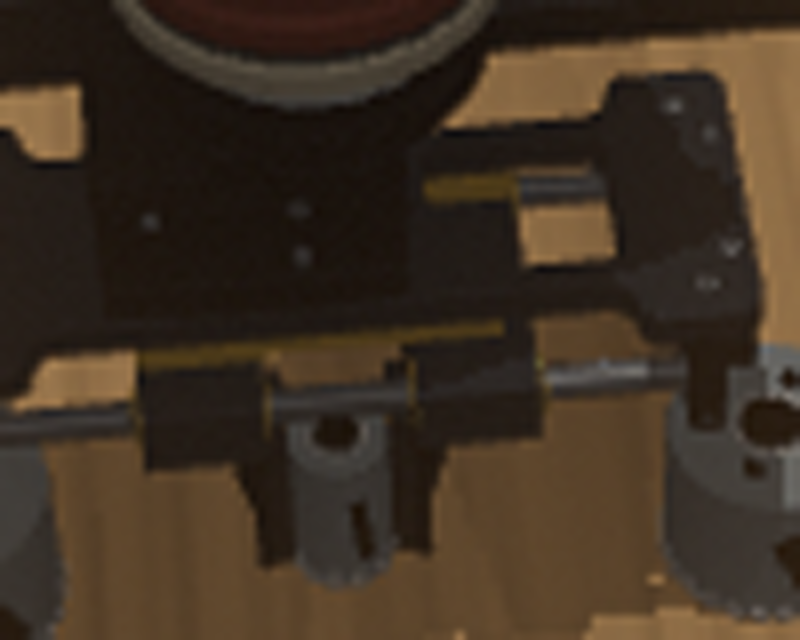

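Emit:
{"api": "jog_arm", "payload": {"moves": [[10,0,0,0.4,0],[10,0,0,0.8,0],[10,0,0,0.8,0],[10,-0.2,0.5,0,0],[10,-0.2,0.75,0,0],[10,-0.2,0.75,0,0],[10,-0.2,0.75,0,0],[10,-0.2,0.75,0,0]]}}

```text
t: 5.78
eef_pos: [0.5171, 0.1297, 0.0582]
ee_rot: [0.707, 0.0, 0.707, -0.0]
ft_force: [0.5, -0.2, -0.5]
width: 0.0241
```

Emit:
{"api": "jog_arm", "payload": {"moves": [[10,-0.2,0.75,0,0],[10,-0.2,0.75,0,0],[10,-0.07,0.7,0,0],[10,0,0.25,0,0],[10,0,0,0,0],[10,0,0,0,0],[10,0,0,0,0],[10,0,0,0,0]]}}

```text
t: 6.45
eef_pos: [0.4993, 0.2247, 0.0578]
ee_rot: [0.707, 0.001, 0.707, -0.001]
ft_force: [0.2, -0.9, -0.8]
width: 0.0245
```

```bash
python3 - <<'E'
from h import *
st(); snap('wrist','w5'); snap('side','s5'); crop('s5',200,100,380,220,4.4,'s5c')
a=np.linspace(0,2*np.pi,73)
p=cv2.imread('pics/w5.png')
for c,col in (((.499,.2265),(0,255,0)),):
    P=np.c_[c[0]+.0415*np.cos(a),c[1]+.0415*np.sin(a),np.full(73,.011)]
    cv2.polylines(p,[proj('w5',P).astype(int)],True,col,1)
cv2.imwrite('pics/w5o.png',p)
E
```

```text
t 6.45 pos [0.4993 0.2247 0.0578] jaw yaw -0.15 tilt x [-0.0002 -0.0009] w 0.0245 F [ 0.2 -0.9 -0.8]
```

View pics/w5o.png

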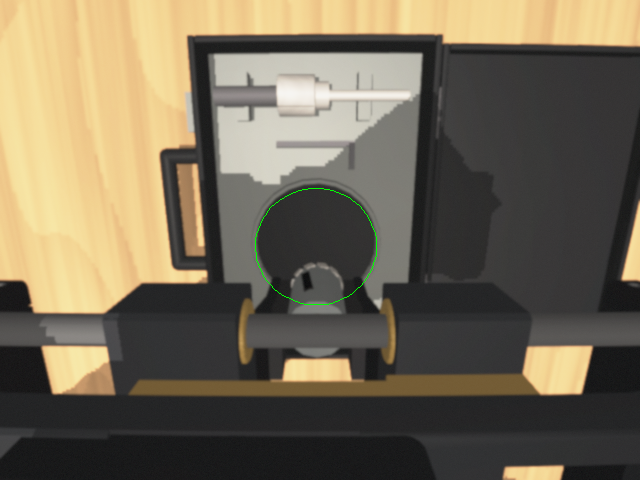

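View pics/s5c.png

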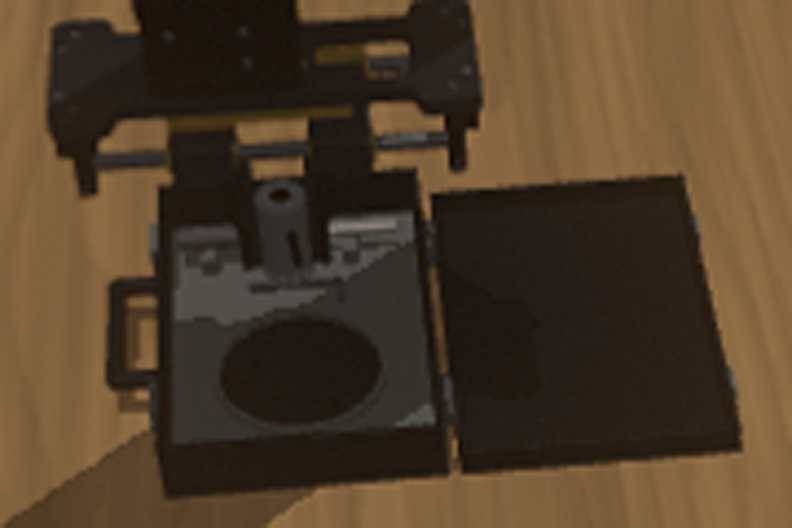

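Emit:
{"api": "jog_arm", "payload": {"moves": [[10,0,0.045,0,0],[10,0,0,-0.4,0],[10,0,0,-0.5,0],[10,0,0,-0.5,0],[10,0,0,-0.3,0],[10,0,0,-0.08,0],[10,0,0,0,0],[10,0,0,0,0]]}}

```text
t: 7.22
eef_pos: [0.4993, 0.2287, -0.0125]
ee_rot: [0.707, 0.0, 0.707, 0.0]
ft_force: [0.3, -0.4, -0.3]
width: 0.0244
```

```bash
python3 - <<'E'
from h import *
st(); snap('side','s6'); crop('s6',200,100,380,220,4.4,'s6c')
E
```

```text
t 7.22 pos [ 0.4993  0.2287 -0.0125] jaw yaw -0.02 tilt x [0.0005 0.0005] w 0.0244 F [ 0.3 -0.4 -0.3]
```

View pics/s6c.png

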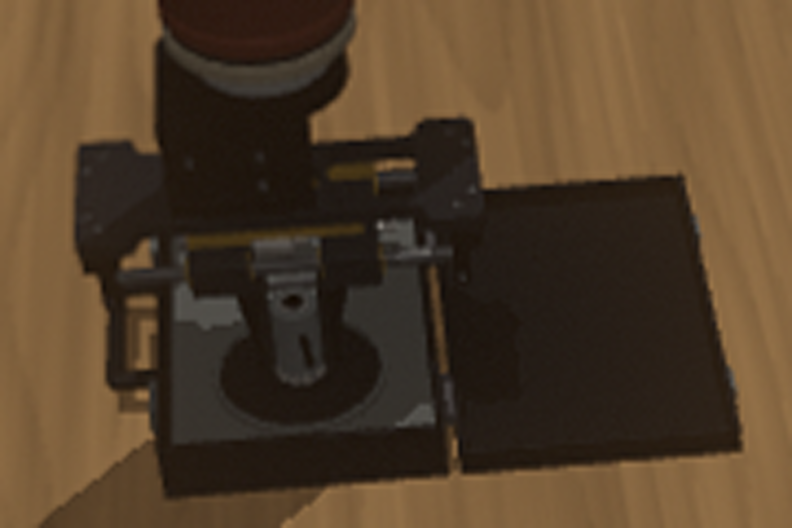

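Emit:
{"api": "jog_arm", "payload": {"moves": [[10,0,-0.05,0,0],[10,0,0,-0.03,0],[10,0,0,-0.03,0],[10,0,0,-0.02,0],[10,0,0,0,0],[10,0,0,0,0],[10,0,0,0,0],[10,0,0,0,0]]}}

```text
t: 7.93
eef_pos: [0.4992, 0.2263, -0.0156]
ee_rot: [0.707, 0.0, 0.707, -0.0]
ft_force: [-1.1, -1.9, 7.0]
width: 0.0245
```

```bash
python3 - <<'E'
from h import *
st()
E
```

```text
t 7.93 pos [ 0.4992  0.2263 -0.0156] jaw yaw -0.03 tilt x [ 0.0008 -0.0003] w 0.0245 F [-1.1 -1.9  7. ]
```

Emit:
{"api": "jog_arm", "payload": {"moves": [[45,0,0,0.01,0],[45,0,0,0,0],[45,0,0,0,0],[45,0,0,0,0],[45,0,0,0.4,0],[45,0,0,0.7,0],[45,0,0,0.8,0],[45,0,0,0.5,0]]}}

```text
t: 8.6
eef_pos: [0.4993, 0.2271, 0.0826]
ee_rot: [0.708, 0.0, 0.707, 0.0]
ft_force: [0.9, 1.7, 1.0]
width: 0.0444
```

```bash
python3 - <<'E'
from h import *
st(); snap('side','s7'); crop('s7',200,100,380,220,4.4,'s7c')
snap('wrist','w7')
E
```

```text
t 8.6 pos [0.4993 0.2271 0.0826] jaw yaw 0.01 tilt x [0.0015 0.001 ] w 0.0444 F [0.9 1.7 1. ]
```

View pics/s7c.png

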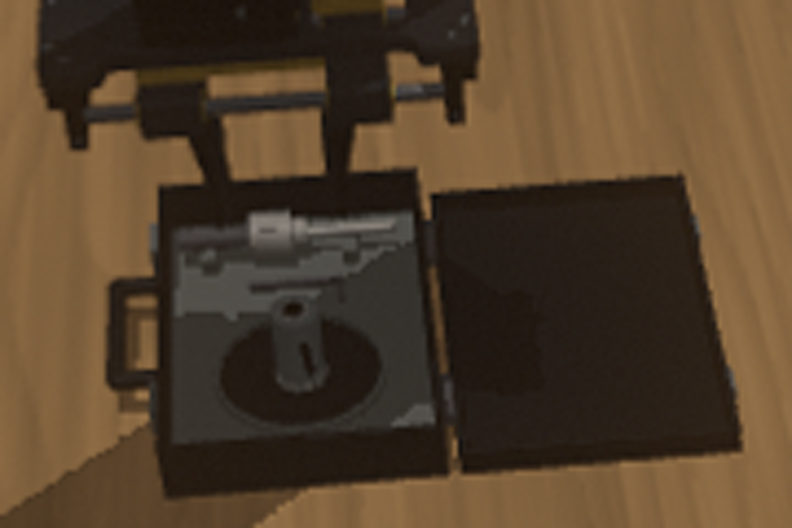

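View pics/w7.png

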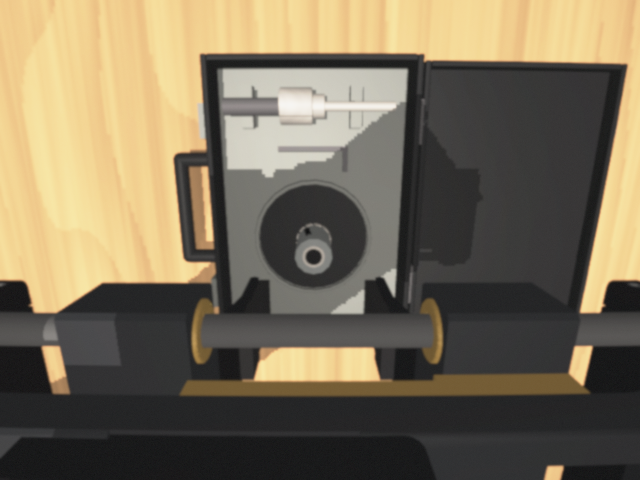

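```bash
python3 - <<'E'
from h import *
print(onz('w7',[(314,256.5)],.051),onz('w7',[(313.5,236.5)],.009))
print(onz('s7',[(200+293/4.4,100+309/4.4)],.051),onz('s7',[(200+300/4.4,100+366/4.4)],.011))
C,p=cloud('w7');Q=C.reshape(-1,3);m=(abs(Q[:,2]-.051)<.003)&(np.hypot(Q[:,0]-.499,Q[:,1]-.2265)<.025)
print(len(Q[m]),Q[m].mean(0),cv2.minEnclosingCircle((Q[m,:2]*1e4).astype(np.float32)))
E
```

```text
[[0.49977023 0.2285734  0.051     ]] [[0.49932684 0.2314072  0.009     ]]
[[0.50083382 0.22532438 0.051     ]] [[0.50088044 0.22642694 0.011     ]]
1048 [0.49907853 0.22897622 0.05019316] ((4988.99658203125, 2287.9091796875), 124.63907623291016)
```

Emit:
{"api": "jog_arm", "payload": {"moves": [[62,0,-0.5,0.2,0.1],[62,0,-0.8,0.2,0.1],[62,0,-0.8,0.2,0.1],[62,0,-0.8,0.2,0.1],[62,0,-0.8,0.2,0.1],[62,0.05,-0.8,0.2,0.1],[62,0.05,-0.8,0.2,0.1],[62,0.05,-0.8,0.2,0.1]]}}

```text
t: 9.37
eef_pos: [0.5042, -0.0193, 0.1437]
ee_rot: [0.706, -0.03, 0.707, 0.03]
ft_force: [1.1, -0.3, -0.4]
width: 0.0621
```

Emit:
{"api": "jog_arm", "payload": {"moves": [[62,0.05,-0.8,0,0.1],[62,0,-0.8,0,0.1],[62,0,-0.8,0,0.1],[62,0,-0.8,0,0.2],[62,0,-0.8,0,0.2],[62,0,-0.8,0,0.2],[62,0,-0.8,0,0.1],[62,0,-0.8,0,0]]}}

```text
t: 10.03
eef_pos: [0.5061, -0.2751, 0.143]
ee_rot: [0.704, -0.067, 0.704, 0.067]
ft_force: [0.2, 0.1, -0.6]
width: 0.062
```

Emit:
{"api": "jog_arm", "payload": {"moves": [[62,0,-0.5,0,0],[62,0,0,0,0],[62,0,0,0,0],[62,0,0,0,0],[62,0,0,0,0],[62,0,0,0,0],[62,0,0,0,0],[62,0,0,0,0]]}}

```text
t: 10.7
eef_pos: [0.507, -0.293, 0.1442]
ee_rot: [0.704, -0.067, 0.704, 0.067]
ft_force: [-0.3, -0.3, 1.2]
width: 0.0621
```

```bash
python3 - <<'E'
from h import *
st(); snap('wrist','w8'); print(proj('w8',[[.508,-.2927,.075]]))
C,p=cloud('w8');Q=C.reshape(-1,3)
for nm,c,z0,r in (('38',(.508,-.2927),.0755,.022),('F1',(.499,-.2456),.078,.02),('F2',(.518,-.34),.078,.02)):
    m=(abs(Q[:,2]-z0)<.0035)&(np.hypot(Q[:,0]-c[0],Q[:,1]-c[1])<r)
    if m.sum()>3: print(nm,m.sum(),Q[m].mean(0).round(4),cv2.minEnclosingCircle((Q[m,:2]*1e4).astype(np.float32)))
E
```

```text
t 10.7 pos [ 0.507  -0.293   0.1442] jaw yaw 10.83 tilt x [ 0.0001 -0.0001] w 0.0621 F [-0.3 -0.3  1.2]
[[317.79198877 242.9216906 ]]
38 1906 [ 0.5064 -0.2907  0.0742] ((5067.07177734375, -2913.31494140625), 190.78857421875)
F1 1882 [ 0.4983 -0.2436  0.0775] ((4982.7490234375, -2440.208251953125), 173.7557830810547)
F2 984 [ 0.5164 -0.3361  0.0776] ((5167.77001953125, -3377.833984375), 149.02919006347656)
```

View pics/w8.png

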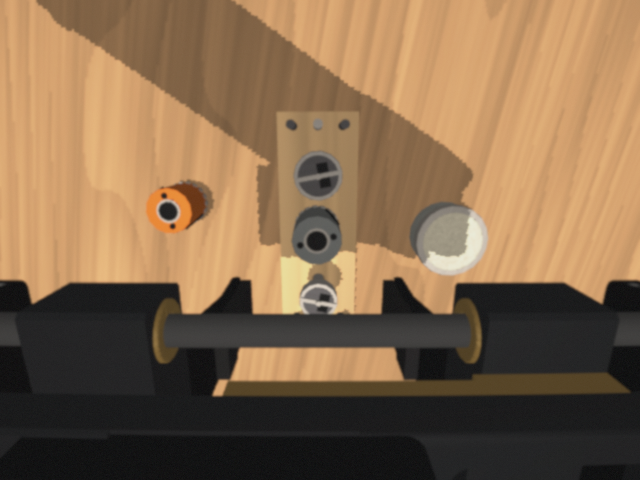

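Emit:
{"api": "jog_arm", "payload": {"moves": [[62,0,0.025,0,0],[62,0,0,-0.4,0],[62,0,0,-0.6,0],[62,0,0,-0.6,0],[62,0,0,-0.6,0],[62,0,0,-0.6,0],[62,0,0,-0.4,0],[62,0,0,-0.08,0]]}}

```text
t: 11.42
eef_pos: [0.5048, -0.2915, 0.0098]
ee_rot: [0.703, -0.065, 0.705, 0.067]
ft_force: [-1.4, 0.4, 0.2]
width: 0.062
```

Emit:
{"api": "jog_arm", "payload": {"moves": [[62,0,0,0,0],[50,0,0,0,0],[40,0,0,0,0],[30,0,0,0,0],[20,0,0,0,0],[20,0,0,0,0],[20,0,0,0,0],[20,0,0,0,0]]}}

```text
t: 12.08
eef_pos: [0.5073, -0.2929, 0.0137]
ee_rot: [0.704, -0.067, 0.704, 0.066]
ft_force: [-1.2, 0.8, 6.2]
width: 0.0378
```

```bash
python3 - <<'E'
from h import *
st(); snap('side','s9'); crop('s9',220,310,360,430,5,'s9c');st()
E
```

```text
t 12.08 pos [ 0.5073 -0.2929  0.0137] jaw yaw 10.78 tilt x [ 0.0009 -0.0007] w 0.0378 F [-1.2  0.8  6.2]
t 12.13 pos [ 0.5072 -0.2929  0.0137] jaw yaw 10.78 tilt x [ 0.0008 -0.0007] w 0.0374 F [-1.1  0.4  6.1]
```

View pics/s9c.png

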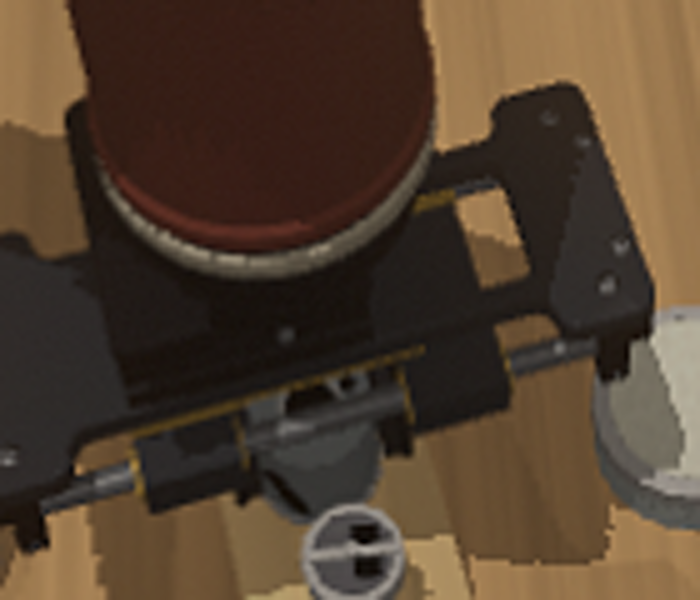

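Emit:
{"api": "jog_arm", "payload": {"moves": [[20,0,0,0.15,0],[20,0,0,0.3,0],[20,0,0,0.4,0],[20,0,0,0.5,0],[20,0,0,0.5,0],[20,0,0,0.5,0],[20,0,0,0.3,0],[20,0,0,0,0]]}}

```text
t: 12.8
eef_pos: [0.5085, -0.2933, 0.1223]
ee_rot: [0.705, -0.067, 0.703, 0.065]
ft_force: [1.1, -0.6, -0.4]
width: 0.0379
```

```bash
python3 - <<'E'
from h import *
st(); snap('side','s10'); crop('s10',200,250,400,480,2.6,'s10c'); snap('wrist','w10')
E
```

```text
t 12.8 pos [ 0.5085 -0.2933  0.1223] jaw yaw 10.78 tilt x [ 0.0042 -0.0025] w 0.0379 F [ 1.1 -0.6 -0.4]
```

View pics/s10c.png

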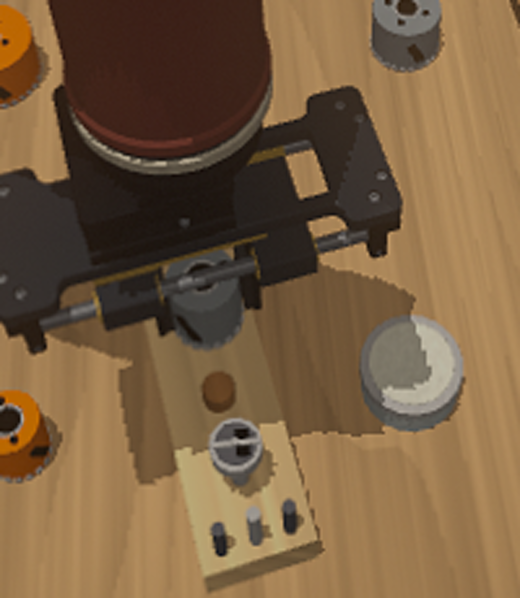

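View pics/w10.png

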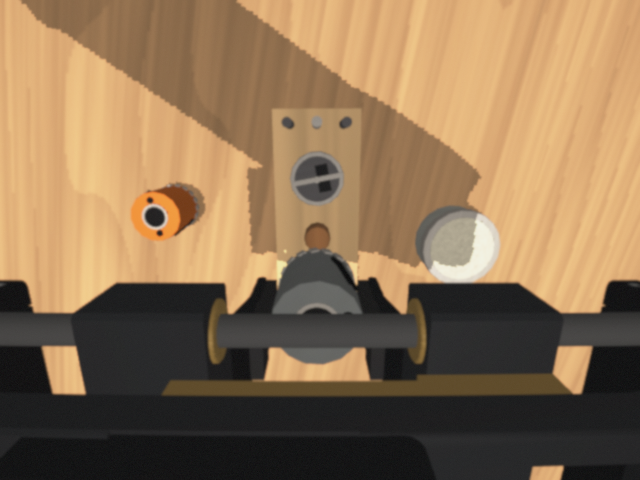

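Emit:
{"api": "jog_arm", "payload": {"moves": [[20,0,0.4,0,-0.1],[20,0,0.8,0,-0.1],[20,0,0.8,0,-0.1],[20,0,0.8,0,-0.1],[20,0,0.8,0,-0.1],[20,0,0.8,0,-0.1],[20,-0.05,0.8,0,-0.1],[20,-0.05,0.8,0,-0.1]]}}

```text
t: 13.57
eef_pos: [0.5015, -0.051, 0.1173]
ee_rot: [0.705, -0.036, 0.707, 0.037]
ft_force: [0.5, 0.1, -0.7]
width: 0.0375
```

Emit:
{"api": "jog_arm", "payload": {"moves": [[20,-0.05,0.8,0,-0.1],[20,-0.05,0.8,0,-0.1],[20,0,0.8,0,-0.1],[20,0,0.8,0,-0.2],[20,0,0.8,0,-0.2],[20,0,0.8,0,-0.2],[20,0,0.8,0,-0.1],[20,0,0.8,0,0]]}}

```text
t: 14.23
eef_pos: [0.4977, 0.2045, 0.1174]
ee_rot: [0.706, 0.0, 0.708, -0.001]
ft_force: [0.5, 1.0, -0.7]
width: 0.0377
```

Emit:
{"api": "jog_arm", "payload": {"moves": [[20,0,0.5,0,0],[20,0,0.08,0,0],[20,0,0,-0.3,0],[20,0,0,-0.5,0],[20,0,0,-0.1,0],[20,0,0,0,0],[20,0,0,0,0],[20,0,0,0,0]]}}

```text
t: 14.9
eef_pos: [0.4993, 0.2261, 0.0834]
ee_rot: [0.707, 0.0, 0.707, -0.0]
ft_force: [0.5, 0.4, -0.9]
width: 0.0377
```

```bash
python3 - <<'E'
from h import *
st(); snap('side','s11'); crop('s11',200,100,380,220,4.4,'s11c'); snap('wrist','w11')
E
```

```text
t 14.9 pos [0.4993 0.2261 0.0834] jaw yaw -0.07 tilt x [0.0006 0.0001] w 0.0377 F [ 0.5  0.4 -0.9]
```

View pics/s11c.png

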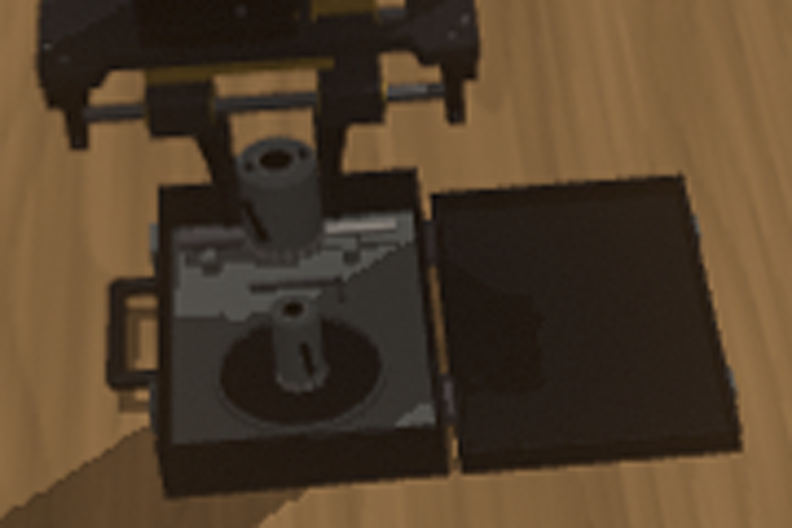

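View pics/w11.png

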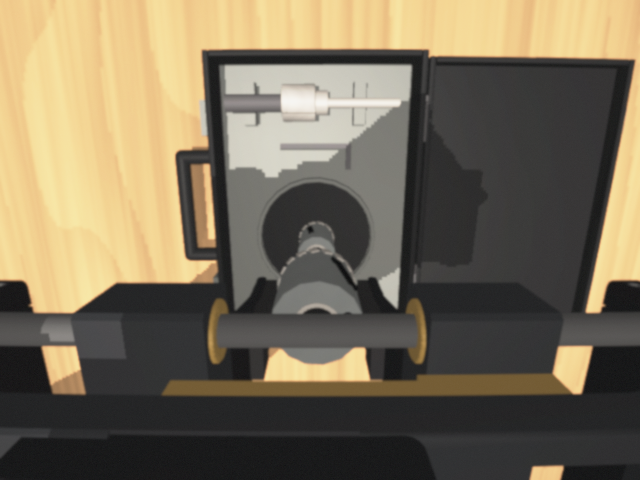

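```bash
python3 - <<'E'
from h import *
def top(f,z0,c,r,tol=.004):
    C,p=cloud(f);Q=C.reshape(-1,3);m=(abs(Q[:,2]-z0)<tol)&(np.hypot(Q[:,0]-c[0],Q[:,1]-c[1])<r)
    e=cv2.minEnclosingCircle((Q[m,:2]*1e4).astype(np.float32)); print(f,m.sum(),Q[m].mean(0).round(4),np.round(e[0],0),round(e[1]))
print(onz('s11',[(200+272/4.4,100+160/4.4)],.1447),onz('s11',[(266.6,170.2)],.051))
top('s11',.1447,(.499,.226),.024); top('s11',.051,(.499,.226),.017)
top('s7',.051,(.499,.226),.017)
E
```

```text
[[0.49943098 0.22444219 0.1447    ]] [[0.50085673 0.22541021 0.051     ]]
s11 185 [0.4995 0.2233 0.1433] [4989. 2239.] 230
s11 72 [0.5002 0.2257 0.0493] [4992. 2258.] 137
s7 75 [0.5006 0.2254 0.0494] [4996. 2256.] 132
```

Emit:
{"api": "jog_arm", "payload": {"moves": [[20,0.015,0.025,0,0],[20,0,0,-0.3,0],[20,0,0,-0.4,0],[20,0,0,-0.4,0],[20,0,0,-0.2,0],[20,0,0,-0.2,0],[20,0,0,0,0],[20,0,0,0,0]]}}

```text
t: 15.67
eef_pos: [0.4993, 0.2277, 0.0227]
ee_rot: [0.707, 0.0, 0.707, -0.0]
ft_force: [-0.1, -0.0, -1.0]
width: 0.0379
```

```bash
python3 - <<'E'
from h import *
st(); snap('side','s12'); crop('s12',200,100,380,220,4.4,'s12c')
E
```

```text
t 15.67 pos [0.4993 0.2277 0.0227] jaw yaw -0.01 tilt x [-0.0005  0.0001] w 0.0379 F [-0.1 -0.  -1. ]
```

View pics/s12c.png

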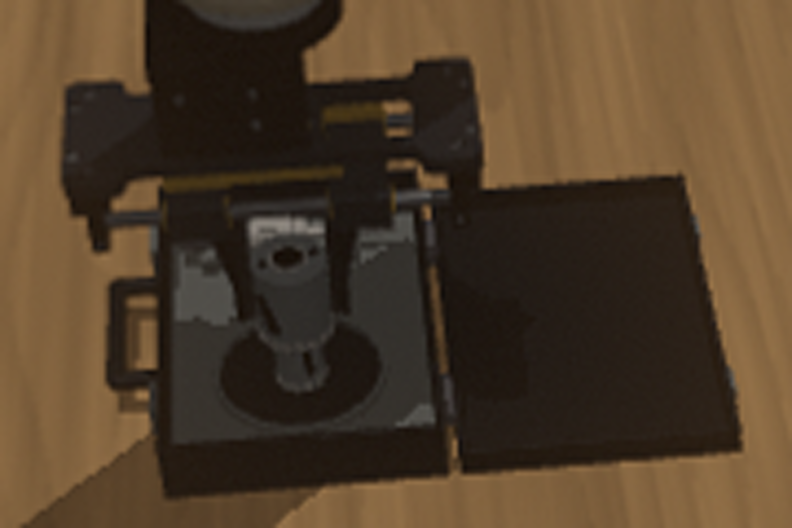

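Nested over the 25 mm saw without contact. Lowering the remaining 28 mm, slow at the end.

Emit:
{"api": "jog_arm", "payload": {"moves": [[20,0,0,-0.2,0],[20,0,0,-0.2,0],[20,0,0,-0.15,0],[20,0,0,-0.07,0],[20,0,0,-0.04,0],[20,0,0,-0.02,0],[20,0,0,0,0],[20,0,0,0,0]]}}

```text
t: 16.38
eef_pos: [0.4995, 0.2277, -0.0042]
ee_rot: [0.707, 0.0, 0.707, -0.0]
ft_force: [0.2, 0.4, -1.2]
width: 0.0374
```

Emit:
{"api": "jog_arm", "payload": {"moves": [[20,0,0,-0.02,0],[20,0,0,-0.02,0],[20,0,0,0,0],[20,0,0,0,0],[20,0,0,0,0],[20,0,0,0,0],[20,0,0,0,0],[20,0,0,0,0]]}}

```text
t: 17.05
eef_pos: [0.4998, 0.2278, -0.0054]
ee_rot: [0.707, 0.0, 0.707, -0.0]
ft_force: [-1.2, -1.5, 5.3]
width: 0.0372
```

Emit:
{"api": "jog_arm", "payload": {"moves": [[58,0,0,0.01,0],[58,0,0,0,0],[58,0,0,0,0],[58,0,0,0,0],[58,0,0,0.4,0],[58,0,0,0.7,0],[58,0,0,0.8,0],[58,0,0,0.3,0]]}}

```text
t: 17.72
eef_pos: [0.5009, 0.2288, 0.0862]
ee_rot: [0.708, 0.001, 0.706, 0.001]
ft_force: [0.6, 0.8, 0.6]
width: 0.0575
```

```bash
cat >> h.py <<'E'
def top(f,z0,c,r,tol=.004):
    C,p=cloud(f);Q=C.reshape(-1,3);m=(abs(Q[:,2]-z0)<tol)&(np.hypot(Q[:,0]-c[0],Q[:,1]-c[1])<r)
    e=cv2.minEnclosingCircle((Q[m,:2]*1e4).astype(np.float32)); print(f,m.sum(),Q[m].mean(0).round(4),np.round(e[0],0),round(e[1]))
E
python3 - <<'E'
from h import *
st(); snap('side','s13'); crop('s13',200,100,380,220,4.4,'s13c'); top('s13',.056,(.499,.227),.024); snap('scene','c13'); top('c13',.056,(.499,.227),.024)
E
```

```text
t 17.72 pos [0.5009 0.2288 0.0862] jaw yaw 0.0 tilt x [0.0037 0.0017] w 0.0575 F [0.6 0.8 0.6]
s13 160 [0.5008 0.2259 0.0549] [4993. 2264.] 201
c13 161 [0.5016 0.2274 0.0559] [5009. 2294.] 207
```

View pics/s13c.png

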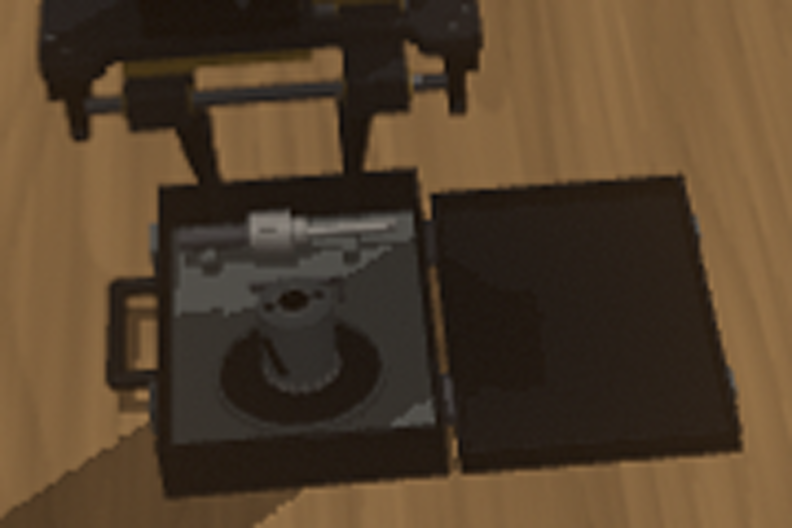

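Emit:
{"api": "jog_arm", "payload": {"moves": [[72,0.3,-0.4,0.2,0],[72,0.5,-0.75,0.2,0],[72,0.5,-0.75,0.2,0],[72,0.5,-0.75,0.2,0],[72,0.5,-0.75,0.2,0],[72,0.5,-0.75,0.2,0],[72,0.5,-0.75,0.2,0],[72,0.5,-0.75,0,0]]}}

```text
t: 18.48
eef_pos: [0.6525, -0.0002, 0.1386]
ee_rot: [0.707, 0.0, 0.707, -0.0]
ft_force: [0.0, -0.4, -0.0]
width: 0.0718
```

Emit:
{"api": "jog_arm", "payload": {"moves": [[72,0.28,-0.52,0,0],[72,0,0,0,0],[72,0,0,0,0],[72,0,0,0,0],[72,0,0,0,0],[72,0,0,0,0],[72,0,0,0,0],[72,0,0,0,0]]}}

```text
t: 19.15
eef_pos: [0.6625, -0.0185, 0.1386]
ee_rot: [0.707, -0.0, 0.707, 0.0]
ft_force: [0.3, -0.1, -0.6]
width: 0.0718
```

```bash
python3 - <<'E'
from h import *
st(); snap('wrist','w14'); top('w14',.045,(.6628,-.019),.03); print(proj('w14',[[.6628,-.019,.045]]))
E
```

```text
t 19.15 pos [ 0.6625 -0.0185  0.1386] jaw yaw 0.04 tilt x [ 0.0002 -0.0001] w 0.0718 F [ 0.3 -0.1 -0.6]
w14 2959 [ 0.6615 -0.0167  0.0441] [6614. -174.] 255
[[316.95175208 235.72533269]]
```

View pics/w14.png

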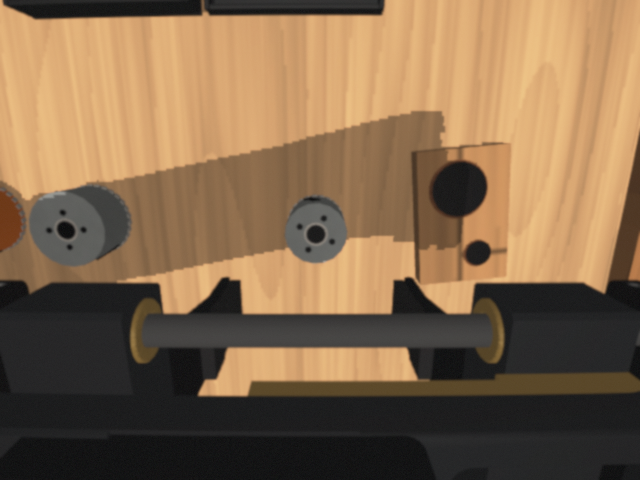

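Emit:
{"api": "jog_arm", "payload": {"moves": [[72,0,0,-0.4,0],[72,0,0,-0.7,0],[72,0,0,-0.8,0],[72,0,0,-0.8,0],[72,0,0,-0.7,0],[72,0,0,-0.4,0],[72,0,0,-0.1,0],[72,0,0,0,0]]}}

```text
t: 19.87
eef_pos: [0.6617, -0.0191, -0.0186]
ee_rot: [0.706, 0.0, 0.708, 0.0]
ft_force: [-0.1, 0.5, 1.1]
width: 0.0719
```

Emit:
{"api": "jog_arm", "payload": {"moves": [[60,0,0,0,0],[50,0,0,0,0],[40,0,0,0,0],[30,0,0,0,0],[30,0,0,0,0],[30,0,0,0,0],[30,0,0,0,0],[30,0,0,0,0]]}}

```text
t: 20.53
eef_pos: [0.6631, -0.0192, -0.0164]
ee_rot: [0.707, 0.0, 0.707, -0.0]
ft_force: [-1.4, 0.1, 6.0]
width: 0.0504
```

```bash
python3 - <<'E'
from h import *
st()
E
```

```text
t 20.53 pos [ 0.6631 -0.0192 -0.0164] jaw yaw -0.03 tilt x [ 0.0011 -0.0002] w 0.0504 F [-1.4  0.1  6. ]
```

Emit:
{"api": "jog_arm", "payload": {"moves": [[30,0,0,0.3,0],[30,0,0,0.8,0],[30,0,0,0.9,0],[30,0,0,0.9,0],[30,-0.3,0.4,0.1,0],[30,-0.5,0.75,0,0],[30,-0.5,0.75,0,0],[30,-0.5,0.75,0,0]]}}

```text
t: 21.2
eef_pos: [0.5898, 0.0877, 0.1034]
ee_rot: [0.707, 0.0, 0.707, -0.0]
ft_force: [0.4, 0.6, -1.8]
width: 0.0504
```

Emit:
{"api": "jog_arm", "payload": {"moves": [[30,-0.5,0.75,0,0],[30,-0.5,0.75,0,0],[30,-0.5,0.75,0,0],[30,-0.5,0.75,0,0],[30,-0.28,0.52,0,0],[30,0,0,0,0],[30,0,0,0,0],[30,0,0,0,0]]}}

```text
t: 21.87
eef_pos: [0.4998, 0.227, 0.1029]
ee_rot: [0.707, -0.0, 0.707, -0.0]
ft_force: [-1.2, -0.1, -1.4]
width: 0.0504
```

```bash
python3 - <<'E'
from h import *
s=st(); snap('side','s15'); crop('s15',200,70,380,220,4,'s15c')
z=s['eef_pos'][2]+.0164+.045; print(z); top('s15',z,(.499,.227),.03); top('s15',.056,(.499,.227),.024)
E
```

```text
t 21.87 pos [0.4998 0.227  0.1029] jaw yaw -0.03 tilt x [ 0.0006 -0.0006] w 0.0504 F [-1.2 -0.1 -1.4]
0.1642831559879649
s15 346 [0.4998 0.2254 0.1627] [4993. 2271.] 295
s15 168 [0.5013 0.2256 0.0547] [4994. 2261.] 215
```

View pics/s15c.png

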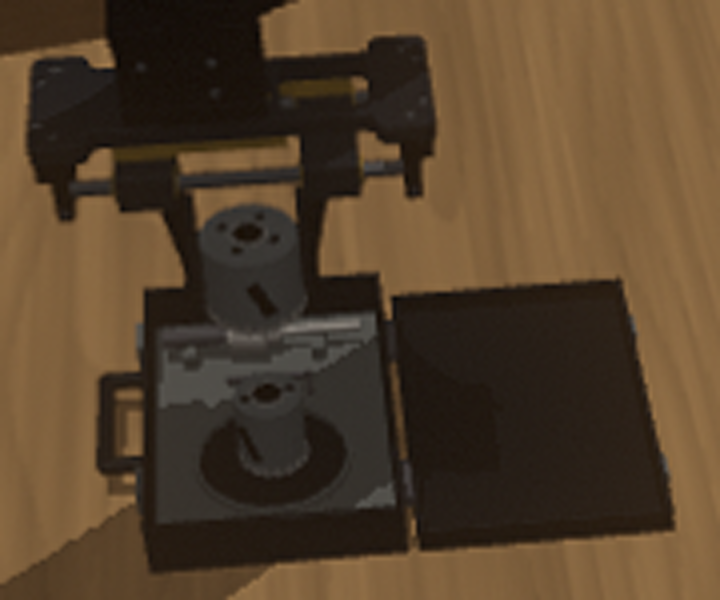

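Emit:
{"api": "jog_arm", "payload": {"moves": [[30,0.02,0,0,0],[30,0,0,-0.3,0],[30,0,0,-0.5,0],[30,0,0,-0.5,0],[30,0,0,-0.3,0],[30,0,0,-0.25,0],[30,0,0,-0.2,0],[30,0,0,0,0]]}}

```text
t: 22.58
eef_pos: [0.4994, 0.2271, 0.0189]
ee_rot: [0.706, -0.0, 0.708, -0.0]
ft_force: [0.0, 0.1, -0.9]
width: 0.0505
```

Emit:
{"api": "jog_arm", "payload": {"moves": [[30,0,0,-0.1,0],[30,0,0,-0.1,0],[30,0,0,-0.1,0],[30,0,0,-0.08,0],[30,0,0,-0.05,0],[30,0,0,0,0],[30,0,0,0,0],[30,0,0,0,0]]}}

```text
t: 23.25
eef_pos: [0.5004, 0.2277, 0.0034]
ee_rot: [0.707, 0.0, 0.707, -0.0]
ft_force: [0.4, -0.5, -1.2]
width: 0.0502
```

No contact yet; about 3.8 mm remain by calculation.

Emit:
{"api": "jog_arm", "payload": {"moves": [[30,0,0,-0.04,0],[30,0,0,-0.03,0],[30,0,0,-0.02,0],[30,0,0,-0.01,0],[30,0,0,0,0],[30,0,0,0,0],[30,0,0,0,0],[30,0,0,0,0]]}}

```text
t: 23.92
eef_pos: [0.5003, 0.2276, -0.0005]
ee_rot: [0.707, 0.0, 0.707, -0.0]
ft_force: [-1.3, -1.2, 5.1]
width: 0.0497
```

Emit:
{"api": "jog_arm", "payload": {"moves": [[72,0,0,0.01,0],[72,0,0,0,0],[72,0,0,0,0],[72,0,0,0,0],[72,0,0,0.4,0],[72,0,0,0.7,0],[72,0,0,0.8,0],[72,0,0,0.3,0]]}}

```text
t: 24.58
eef_pos: [0.5017, 0.2288, 0.0914]
ee_rot: [0.708, 0.001, 0.706, 0.001]
ft_force: [1.5, 0.9, 0.2]
width: 0.0718
```

```bash
python3 - <<'E'
from h import *
st(); snap('side','s16'); crop('s16',200,100,380,220,4.4,'s16c'); top('s16',.061,(.499,.227),.03)
snap('scene','c16'); top('c16',.061,(.499,.227),.03)
E
```

```text
t 24.58 pos [0.5017 0.2288 0.0914] jaw yaw 0.01 tilt x [0.0038 0.0017] w 0.0718 F [1.5 0.9 0.2]
s16 290 [0.5014 0.2258 0.0596] [5018. 2275.] 265
c16 288 [0.5028 0.2269 0.061 ] [5020. 2279.] 283
```

View pics/s16c.png

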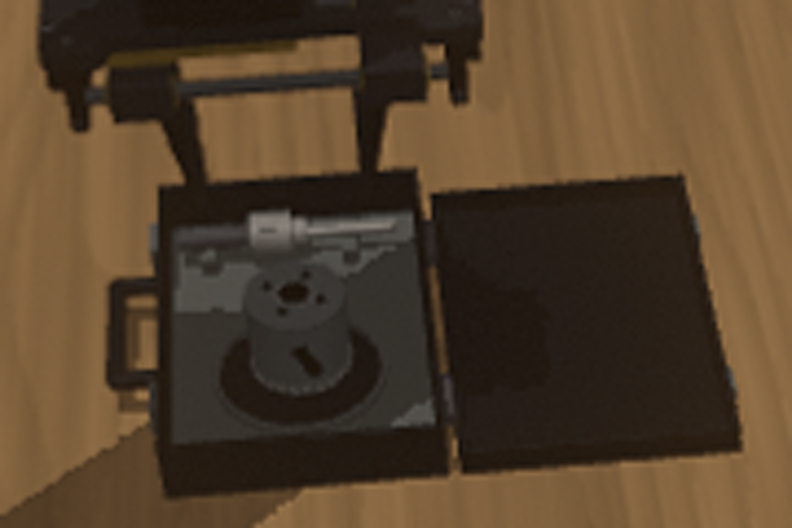

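Emit:
{"api": "jog_arm", "payload": {"moves": [[80,-0.1,-0.4,0.2,0],[80,-0.15,-0.75,0.2,0],[80,-0.15,-0.75,0.2,0],[80,-0.15,-0.75,0.2,0],[80,-0.15,-0.75,0.2,0],[80,-0.15,-0.75,0.2,0],[80,-0.15,-0.75,0.2,0],[80,-0.05,-0.75,0,0]]}}

```text
t: 25.35
eef_pos: [0.4576, 0.0, 0.144]
ee_rot: [0.707, 0.0, 0.707, -0.0]
ft_force: [1.0, 0.0, -0.4]
width: 0.0801
```

Emit:
{"api": "jog_arm", "payload": {"moves": [[80,0,-0.45,0,0],[80,0,0,0,0],[80,0,0,0,0],[80,0,0,0,0],[80,0,0,0,0],[80,0,0,0,0],[80,0,0,0,0],[80,0,0,0,0]]}}

```text
t: 26.02
eef_pos: [0.4582, -0.0159, 0.1436]
ee_rot: [0.707, -0.0, 0.707, 0.0]
ft_force: [-0.0, 0.4, -0.9]
width: 0.0802
```

```bash
python3 - <<'E'
from h import *
st(); snap('wrist','w17'); top('w17',.045,(.458,-.0165),.037); top('w17',.045,(.358,-.012),.037); top('side0',.045,(.358,-.012),.037);top('side0',.045,(.458,-.0165),.037)
E
```

```text
t 26.02 pos [ 0.4582 -0.0159  0.1436] jaw yaw 0.04 tilt x [-0.0001  0.0001] w 0.0802 F [-0.   0.4 -0.9]
w17 4518 [ 0.4569 -0.0131  0.0441] [4568. -140.] 319
w17 4503 [ 0.3562 -0.0109  0.0441] [3555. -116.] 321
side0 752 [ 0.3568 -0.0145  0.0439] [3564. -134.] 337
side0 707 [ 0.4584 -0.0168  0.0438] [4590. -157.] 329
```

View pics/w17.png

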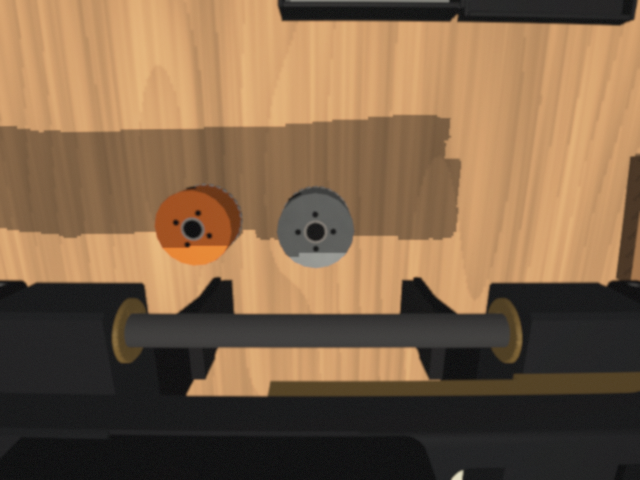

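Emit:
{"api": "jog_arm", "payload": {"moves": [[80,-0.01,0,-0.4,0],[80,0,0,-0.7,0],[80,0,0,-0.8,0],[80,0,0,-0.8,0],[80,0,0,-0.7,0],[80,0,0,-0.4,0],[80,0,0,-0.2,0],[80,0,0,0,0]]}}

```text
t: 26.73
eef_pos: [0.4566, -0.0161, -0.0178]
ee_rot: [0.706, 0.0, 0.708, 0.0]
ft_force: [-0.6, -0.2, -0.2]
width: 0.08
```

Emit:
{"api": "jog_arm", "payload": {"moves": [[72,0,0,0,0],[60,0,0,0,0],[50,0,0,0,0],[45,0,0,0,0],[45,0,0,0,0],[45,0,0,0,0],[45,0,0,0,0],[45,0,0,0,0]]}}

```text
t: 27.4
eef_pos: [0.4587, -0.0166, -0.0152]
ee_rot: [0.708, -0.0, 0.706, -0.0]
ft_force: [-2.1, -0.8, 7.5]
width: 0.0644
```

Emit:
{"api": "jog_arm", "payload": {"moves": [[45,0,0,0.3,0],[45,0,0,0.8,0],[45,0,0,0.9,0],[45,0,0,0.9,0],[45,0.1,0.4,0.1,0],[45,0.15,0.75,0,0],[45,0.15,0.75,0,0],[45,0.15,0.75,0,0]]}}

```text
t: 28.07
eef_pos: [0.4803, 0.0904, 0.1046]
ee_rot: [0.708, 0.0, 0.706, -0.001]
ft_force: [0.7, -0.9, -1.7]
width: 0.0641
```

Emit:
{"api": "jog_arm", "payload": {"moves": [[45,0.15,0.75,0,0],[45,0.15,0.75,0,0],[45,0.15,0.75,0,0],[45,0.15,0.75,0,0],[45,0.05,0.45,0,0],[45,0,0,0,0],[45,0,0,0,0],[45,0,0,0,0]]}}

```text
t: 28.73
eef_pos: [0.5059, 0.2266, 0.1036]
ee_rot: [0.707, 0.0, 0.707, -0.001]
ft_force: [-0.2, 0.2, -1.8]
width: 0.0643
```

```bash
python3 - <<'E'
from h import *
s=st(); snap('side','s18'); crop('s18',200,60,380,220,3.7,'s18c')
z=s['eef_pos'][2]+.0155+.045; print(z); top('s18',z,(.499,.227),.037); top('s18',.061,(.499,.227),.03)
E
```

```text
t 28.73 pos [0.5059 0.2266 0.1036] jaw yaw -0.05 tilt x [-0.0001 -0.0008] w 0.0643 F [-0.2  0.2 -1.8]
0.16414786648254448
s18 481 [0.5043 0.2261 0.1624] [4994. 2256.] 365
s18 295 [0.5015 0.2254 0.0596] [4999. 2266.] 273
```

View pics/s18c.png

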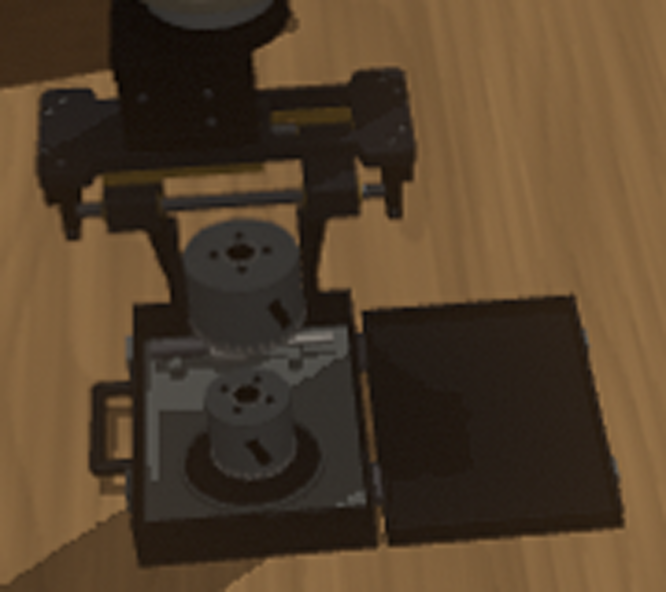

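Emit:
{"api": "jog_arm", "payload": {"moves": [[45,-0.12,0.015,0,0],[45,0,0,-0.3,0],[45,0,0,-0.3,0],[45,0,0,0,0],[45,0,0,0,0],[45,0,0,0,0],[45,0,0,0,0],[45,0,0,0,0]]}}

```text
t: 29.45
eef_pos: [0.5013, 0.2283, 0.08]
ee_rot: [0.707, 0.0, 0.707, -0.0]
ft_force: [-0.7, 0.3, -1.8]
width: 0.0642
```

```bash
python3 - <<'E'
from h import *
s=st(); snap('side','s19'); crop('s19',200,60,380,220,3.7,'s19c')
z=s['eef_pos'][2]+.0155+.045; print(z); top('s19',z,(.499,.227),.037); top('s19',.061,(.499,.227),.03)
snap('wrist','w19')
E
```

```text
t 29.45 pos [0.5013 0.2283 0.08  ] jaw yaw -0.02 tilt x [0.0005 0.0003] w 0.0642 F [-0.7  0.3 -1.8]
0.1404679742471314
s19 482 [0.5018 0.2267 0.1385] [4981. 2277.] 362
s19 235 [0.5019 0.2213 0.0597] [5020. 2263.] 258
```

View pics/s19c.png

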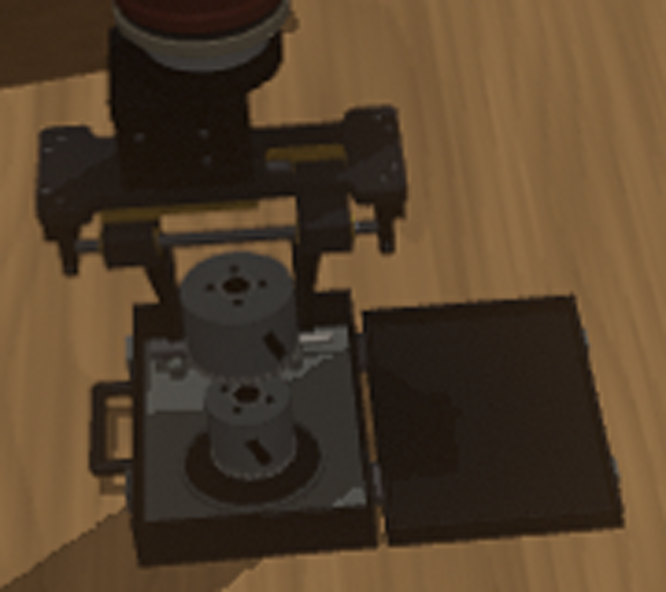

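View pics/w19.png

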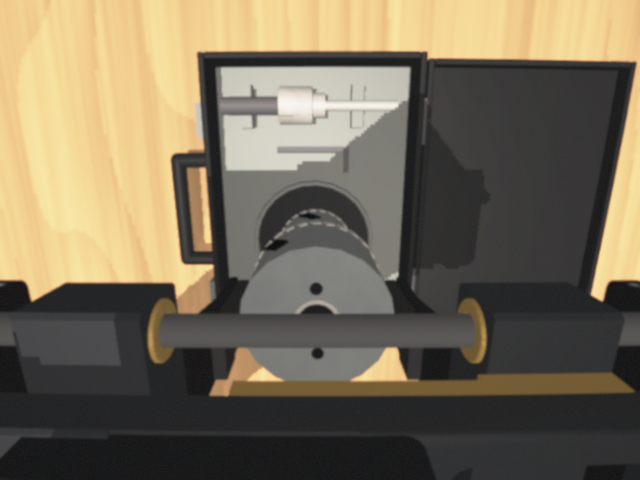

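Emit:
{"api": "jog_arm", "payload": {"moves": [[45,-0.01,-0.015,0,0],[45,0,0,-0.2,0],[45,0,0,-0.25,0],[45,0,0,-0.25,0],[45,0,0,-0.25,0],[45,0,0,-0.25,0],[45,0,0,-0.2,0],[45,0,0,0,0]]}}

```text
t: 30.22
eef_pos: [0.4993, 0.227, 0.0214]
ee_rot: [0.706, -0.0, 0.708, -0.0]
ft_force: [-0.5, -0.4, -1.0]
width: 0.0644
```

Emit:
{"api": "jog_arm", "payload": {"moves": [[45,0,0,-0.1,0],[45,0,0,-0.1,0],[45,0,0,-0.1,0],[45,0,0,-0.06,0],[45,0,0,0,0],[45,0,0,0,0],[45,0,0,0,0],[45,0,0,0,0]]}}

```text
t: 30.88
eef_pos: [0.5008, 0.2277, 0.0095]
ee_rot: [0.707, 0.0, 0.707, -0.0]
ft_force: [0.4, -1.1, -1.4]
width: 0.0643
```

Emit:
{"api": "jog_arm", "payload": {"moves": [[45,0,0,-0.04,0],[45,0,0,-0.03,0],[45,0,0,-0.015,0],[45,0,0,-0.01,0],[45,0,0,0,0],[45,0,0,0,0],[45,0,0,0,0],[45,0,0,0,0]]}}

```text
t: 31.55
eef_pos: [0.5008, 0.2277, 0.0058]
ee_rot: [0.707, 0.0, 0.707, -0.0]
ft_force: [-2.2, -0.7, 6.3]
width: 0.0643
```

Emit:
{"api": "jog_arm", "payload": {"moves": [[78,0,0,0.01,0],[78,0,0,0,0],[78,0,0,0,0],[78,0,0,0,0],[78,0,0,0.3,0],[78,0,0,0.7,0],[78,0,0,0.8,0],[78,0,0,0.8,0]]}}

```text
t: 32.22
eef_pos: [0.5, 0.2277, 0.1116]
ee_rot: [0.707, -0.0, 0.707, 0.0]
ft_force: [1.0, -0.1, 1.0]
width: 0.0782
```

Emit:
{"api": "jog_arm", "payload": {"moves": [[78,0,0,0.5,0],[78,0,0,0,0],[78,0,0,0,0],[78,0,0,0,0],[78,0,0,0,0],[78,0,0,0,0],[78,0,0,0,0],[78,0,0,0,0]]}}

```text
t: 32.88
eef_pos: [0.5003, 0.2275, 0.1293]
ee_rot: [0.707, -0.0, 0.708, -0.0]
ft_force: [0.4, 0.2, -0.3]
width: 0.078
```

```bash
python3 - <<'E'
from h import *
st(); snap('side','s20'); crop('s20',200,100,380,220,4.4,'s20c'); snap('wrist','w20'); snap('scene','c20')
for f in ('s20','w20','c20'): top(f,.066,(.5,.227),.037)
C,_=cloud('w20'); Q=C.reshape(-1,3); m=(np.hypot(Q[:,0]-.5,Q[:,1]-.228)<.028)&(abs(Q[:,2]-.066)<.006); q=Q[m]
print('plane',np.linalg.lstsq(np.c_[q[:,:2],np.ones(len(q))],q[:,2],rcond=None)[0])
E
```

```text
t 32.88 pos [0.5003 0.2275 0.1293] jaw yaw -0.01 tilt x [-0.0011 -0.0002] w 0.078 F [ 0.4  0.2 -0.3]
s20 457 [0.5018 0.2259 0.0647] [5016. 2271.] 328
w20 5687 [0.5005 0.231  0.0651] [5003. 2298.] 321
c20 456 [0.5027 0.2275 0.0659] [5020. 2285.] 338
plane [ 0.00053401 -0.00038814  0.06495642]
```

View pics/s20c.png

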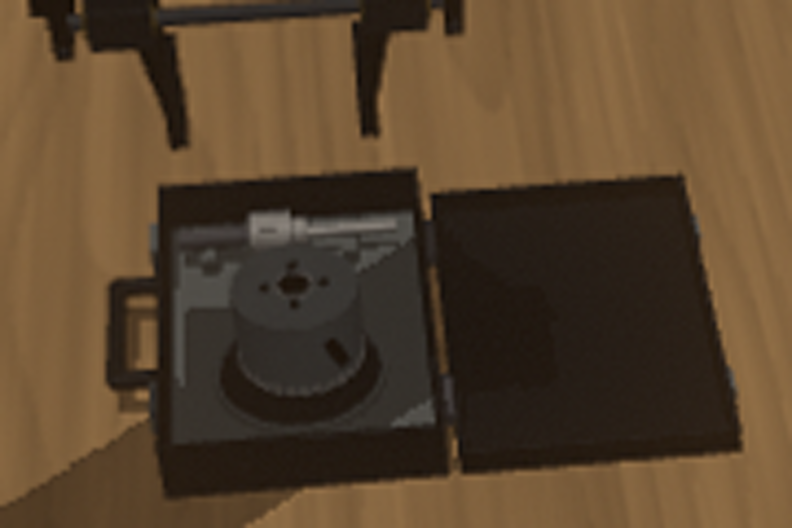

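View pics/w20.png

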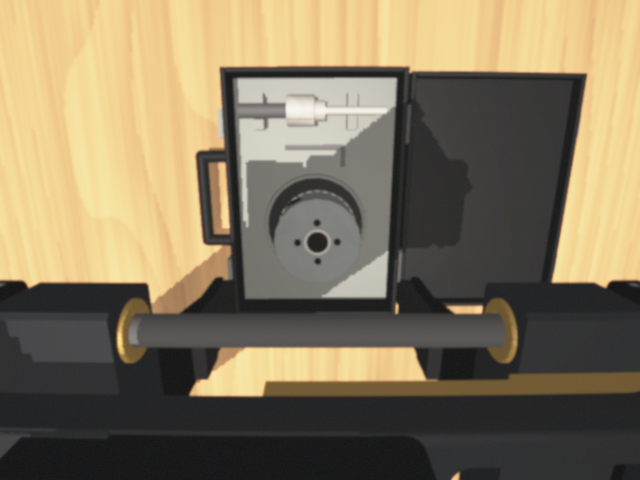

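View pics/c20.png

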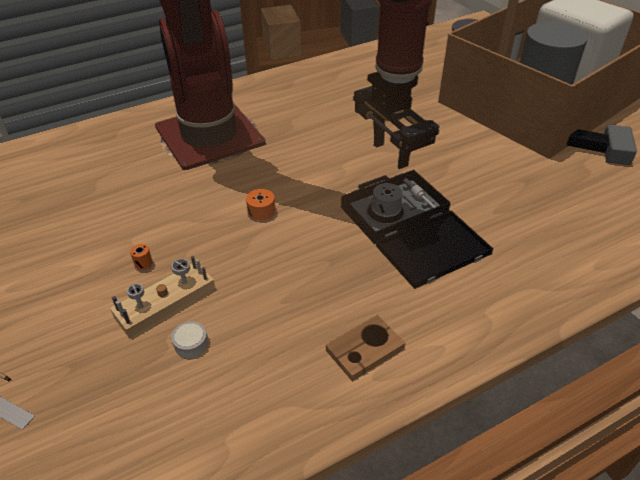

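```bash
python3 - <<'E'
from h import *
print(arm.job_done()); st()
E
```

```text
the job is handed in; nothing more can be done
None
the job is handed in; nothing more can be done
```

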